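# Put the check weights away

### The job

The balance check is finished: take the stack of four steel disc weights off the balance and put each one away in the round wooden dish of its own size, the smallest weight in the smallest dish and so on up to the largest in the largest, each lying flat on the floor of its dish. Leave the small glass beaker standing where it is.

Things in the scene. Friction and masses are not known exactly. Their poses are not given: they have to be found in the camera images.
- weight_20: The smallest of four plain steel disc weights: upright cylinder, 20 mm diameter, 26 mm high, under 0.9 kg, with a fine groove round it near the top. Origin: centre of its underside; z up along its axis. At the start the four stand in one stack on the balance, 62 mm at the bottom, then 48, 34 and 20 mm on top, each up to 5 mm off the centre of the one below.
- weight_34: The second smallest of four plain steel disc weights: upright cylinder, 34 mm diameter, 26 mm high, under 0.9 kg, with a fine groove round it near the top. Origin: centre of its underside; z up along its axis. At the start the four stand in one stack on the balance, 62 mm at the bottom, then 48, 34 and 20 mm on top, each up to 5 mm off the centre of the one below.
- weight_48: The second largest of four plain steel disc weights: upright cylinder, 48 mm diameter, 26 mm high, under 0.9 kg, with a fine groove round it near the top. Origin: centre of its underside; z up along its axis. At the start the four stand in one stack on the balance, 62 mm at the bottom, then 48, 34 and 20 mm on top, each up to 5 mm off the centre of the one below.
- weight_62: The largest of four plain steel disc weights: upright cylinder, 62 mm diameter, 26 mm high, under 0.9 kg, with a fine groove round it near the top. Origin: centre of its underside; z up along its axis. At the start the four stand in one stack on the balance, 62 mm at the bottom, then 48, 34 and 20 mm on top, each up to 5 mm off the centre of the one below.
- dish_20: The smallest of four shallow round wooden dishes fixed on the bench, for the 20 mm weight. Flat inner floor of 32 mm diameter, 6 mm above the bench; flared rim 11 mm above the bench, 38 mm across inside and 46 mm outside. Origin: centre of its underside, on the bench; z up.
- dish_34: The second smallest of four shallow round wooden dishes fixed on the bench, for the 34 mm weight. Flat inner floor of 46 mm diameter, 6 mm above the bench; flared rim 11 mm above the bench, 52 mm across inside and 60 mm outside. Origin: centre of its underside, on the bench; z up.
- dish_48: The second largest of four shallow round wooden dishes fixed on the bench, for the 48 mm weight. Flat inner floor of 60 mm diameter, 6 mm above the bench; flared rim 11 mm above the bench, 66 mm across inside and 74 mm outside. Origin: centre of its underside, on the bench; z up.
- dish_62: The largest of four shallow round wooden dishes fixed on the bench, for the 62 mm weight. Flat inner floor of 74 mm diameter, 6 mm above the bench; flared rim 11 mm above the bench, 80 mm across inside and 88 mm outside. Origin: centre of its underside, on the bench; z up.
- balance: Flat white bench balance, fixed, 160 x 130 mm, with a round aluminium pan of 100 mm diameter whose flat top is 38 mm above the bench; black display at its front (-x of its frame). Origin: on the bench straight under the pan's centre; z up. The stack stands near the middle of the pan.
- beaker_sample: Small glass beaker standing upright on the bench near the front edge, 55 x 60 mm, 70 mm high, loose. Origin: centre of its underside; z up. Not to be moved.
Not all that is in view belongs to the job. What is shaped like the weight_34 but orange or yellow is not meant. Leave any yellow look-alike of the dish_48 alone.

How it is judged:
By the outcome, as a careful person would: the job done as asked, in the order asked, and still so for the second after the job is handed in, with the robot touching nothing.
It also fails if it takes over 128 s, if anything falls off the work surface, if the arm or the gripper's body presses on something with over 40 N, if the wrist force passes 120 N, or if a joint passes its speed limit or range.

### The arm

A 6-joint arm with a two-finger parallel gripper is mounted at the origin on a cart in front of the work surface, level with it; the furniture and walls round the work are solid. World frame = base frame: x ahead of the robot, y to its left, z up, the work surface at z = 0. Lengths are in m, angles in degrees, forces in N, time in s.
With the tool pointing down it reaches from about 0.3 to 0.75 m from the base axis. Payload 8.5 kg.
Tool frame: the origin (TCP) lies midway between the tips of the shut fingers; the grasp point (between the pads) lies env.tcp_to_grasp behind it (env.tcp_to_grasp is the distance from the TCP to the grasp point, in m); z points along the fingers, y is the direction in which the jaws open and shut (so a half turn about z gives the same grasp; the last joint's range is limited). The gripper opens to 85 mm and grips with 20 to 120 N. Pads are 22 mm wide; open, the fingers measure 114 mm over their backs; the gripper's body (76 mm by 85 mm) begins 54 mm behind the grasp point. The pads swing forward as they close: fully open they stand 13 mm farther back than shut.
Start: joints at [-87.508, 21.807, 74.336, -0, 83.858, -12.336], TCP at [0.141, -0.532, 0.231] pointing down, gripper open.
Joint ranges: [-178.18, 178.18], [-50.72, 133.34], [12.68, 142.11], [-81.47, 261.47], [9.98, 163.14], [-165.26, 165.26]. Speed limits (degrees/s): [136.94, 136.94, 180, 180, 180, 180].

### API

Orientations are given as a 3x3 rotation matrix whose columns are the frame's x, y, z axes.
In Python, from rig import readout, imaging, job, env gives the robot as it stands.
- The arm moves only by the tool move_arm, never from a script. Its argument "motion" is a list of rows, each a list of 3 entries, a list of its own where there are three numbers: the shift along the tool's x, y, z normalised to -1 to 1, where 1 is 0.02 m, then the turn, a rotation vector about the tool's x, y, z normalised to -1 to 1, where 1 is 120 degrees, then the gripper command: -1 is shut, 1 is fully open, values between are in proportion. In form: [[[tx, ty, tz], [rx, ry, rz], claw], ...]. A call has 1 to 12 rows; each row shifts and turns the pose as measured when the row begins, along the tool's axes as they then stand; what a row does not reach is not made up. A row lasts 1/12 s, in which the tool goes at most 41.7 mm and 7.16 degrees, less where a joint would pass 70% of its speed; a pose out of reach is approached as far as the arm can. A call with a number of a shift or a turn outside -1 to 1 is refused whole. A call with a gripper value outside its range is refused whole. The fingers move at their own pace and stop on an object; "squeeze" is the grip in N (left out, the last holds). Time passes only in rows, so rows that do not move let the fingers close. It gives the time, the measured TCP pose, the force and the opening at its end, in the units of the state.
- readout.observe(): the state, without advancing time (a new reading comes with each control period).
- imaging.get_image(name): name is "scene" or "top" or "wrist"; returns a dict with "img" (384x512x3 uint8, blue, green, red), "fov_y" (degrees; the focal length in pixels is half the picture's height over the tangent of half this angle, whatever the lens; pixels are square), "cx", "cy" (the principal point, pixels), "eye" and "orientation" of the camera in the world. Camera axes: x right, y up, looking along -z (the intrinsics and any distortion apply to the point x, -y, -z); pixel columns grow to the right and rows downward; lengths in m; the calibration is good to about 2 mm. The wrist camera is an equidistant fisheye: a pixel r from the principal point sees the ray r / f radians off the axis. A picture is of the moment at which its call begins. There is no depth.
- job.close_job(): hands the job in, once; it reports no verdict.
The state is a dict: "time_s": time; "q": joint angles; "qvel": joint speeds; "joint_efforts": joint torques, N m; "position": TCP position; "tool_rot": TCP orientation; "ft_force": force on the tool from outside, world axes, zero at the start; "wrist_torque": the same for the moment, N m; "grip_width": finger opening in m.
Only numpy, scipy, OpenCV 4.12 (cv2) and the standard library are available. Lean on these libraries where they do the work, as an engineer would, in place of code of your own. Each camera call takes 0.05 s, during which the arm holds its last target.

## Working session

There is one attempt and no reset: what is moved stays moved. The work goes in short steps, Python scripts to look and compute and a tool call to move; the robot and the scene stay as the last step left them, time stands still between calls to the robot, and variables do not carry over. Pictures are saved under pics/ and viewed, and the job is handed in when it is done.

Besides the shell and the picture viewer there is one more tool, called by a JSON object that holds its "method" and its "body", one argument or row to a line. move_arm: Moves the arm, as the interface text tells. Its arguments: {"type":"object","properties":{"motion":{"type":"array","items":{"type":"array"}},"squeeze":{"type":"number"}},"required":["motion"]}

```bash
ls -la; mkdir -p pics
python3 - <<'E'
from rig import readout, imaging, job, env
import cv2
s=readout.observe();print(s, env.tcp_to_grasp)
for n in("scene","top","wrist"):
    d=imaging.get_image(n);cv2.imwrite(f"pics/{n}0.png",d["img"]);print(n,{k:v for k,v in d.items() if k!="img"})
E
```

```text
total 12
drwxr-xr-x  3 agent agent 4096 Dec  7 15:52 .
drwxr-xr-x 23 root  root  4096 Dec  7 15:52 ..
drwxr-xr-x  2 agent agent 4096 Dec  7 15:52 pics
{'time_s': 0.0, 'q': array([-8.75066577e+01,  2.18411303e+01,  7.43862198e+01, -2.74303636e-04,
        8.38603127e+01, -1.23365330e+01]), 'qvel': array([ 0.08208395, -0.07467346, -0.02941684,  0.02313998, -0.08090002,
       -0.05334919]), 'joint_efforts': array([ 1.02033259e-04, -4.48455226e+01, -2.31275493e+01, -1.47885162e-04,
        4.80187489e-03, -2.82452483e-06]), 'position': array([ 0.14074806, -0.53136289,  0.23070185]), 'tool_rot': array([[ 9.66689942e-01,  2.55950292e-01, -7.13157672e-05],
       [ 2.55950099e-01, -9.66688787e-01,  1.52834872e-03],
       [ 3.22241148e-04, -1.49569261e-03, -9.99998830e-01]]), 'ft_force': array([-0.17452435, -0.21697349,  0.10553141]), 'wrist_torque': array([ 0.03402392, -0.00210781, -0.05031291]), 'grip_width': 0.08538906692025786} 0.0187
scene {'fov_y': 43.7171465238039, 'cx': 257.0665878849963, 'cy': 182.73161382329775, 'eye': array([-0.36935445,  0.6602815 ,  0.94611082]), 'orientation': array([[-0.62718725,  0.4715669 , -0.61988775],
       [-0.77883562, -0.38702982,  0.49358181],
       [-0.0071582 ,  0.79235887,  0.61001326]])}
top {'fov_y': 46.62060062907721, 'cx': 256.1447338692028, 'cy': 196.09753928636923, 'eye': array([ 0.36147247, -0.00526785,  1.54504235]), 'orientation': array([[ 0.02820813,  0.99611849, -0.08338015],
       [-0.99939952,  0.02978326,  0.01770757],
       [ 0.02012217,  0.08283059,  0.99636047]])}
wrist {'fov_y': 65.70646984690485, 'cx': 255.59791971182113, 'cy': 198.06766849263656, 'eye': array([ 0.20900842, -0.51384772,  0.37278958]), 'orientation': array([[ 2.55149070e-01,  9.28714769e-01,  2.69049864e-01],
       [-9.66901274e-01,  2.45341793e-01,  7.00666176e-02],
       [-9.37273674e-04, -2.78022089e-01,  9.60574224e-01]])}
```

View pics/scene0.png

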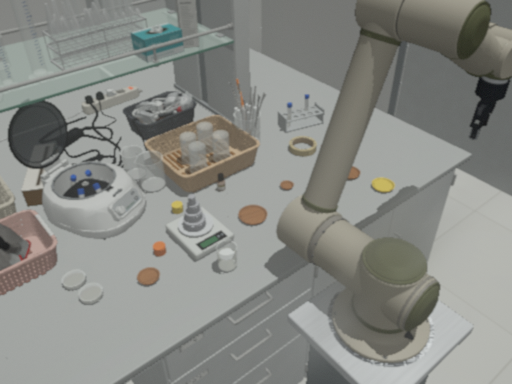

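View pics/top0.png

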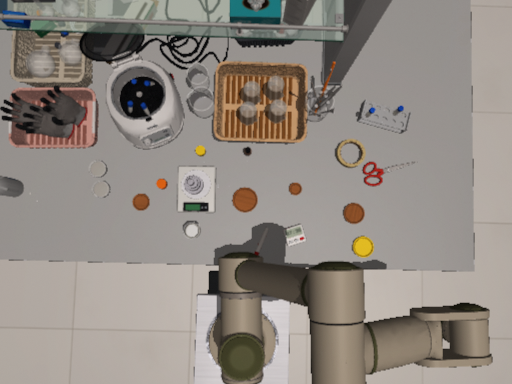

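View pics/wrist0.png

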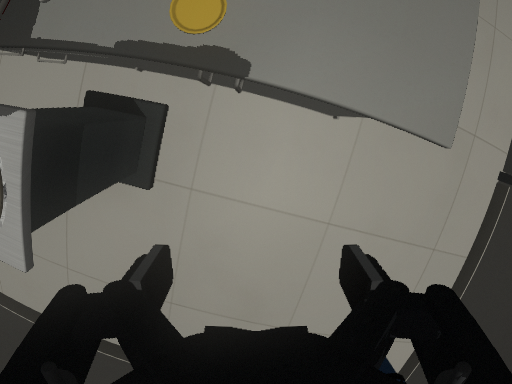

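```bash
cat > h.py <<'E'
import numpy as np, cv2
from rig import readout, imaging, env
def ray(d,u,v,fish=False):
    f=192/np.tan(np.radians(d["fov_y"]/2)); x=(u-d["cx"]);y=(v-d["cy"])
    if fish:
        r=np.hypot(x,y);t=r/f;k=np.sin(t)/max(r,1e-9);c=np.array([x*k,-y*k,-np.cos(t)])
    else: c=np.array([x/f,-y/f,-1.])
    return d["orientation"]@c
def onz(d,u,v,z,fish=False):
    r=ray(d,u,v,fish);return d["eye"]+r*(z-d["eye"][2])/r[2]
def proj(d,p,fish=False):
    f=192/np.tan(np.radians(d["fov_y"]/2)); c=d["orientation"].T@(np.array(p)-d["eye"]);x,y,z=c[0],-c[1],-c[2]
    if fish:
        r=np.hypot(x,y);t=np.arctan2(r,z);return d["cx"]+f*t*x/r,d["cy"]+f*t*y/r
    return d["cx"]+f*x/z,d["cy"]+f*y/z
E
python3 - <<'E'
from h import *
d=imaging.get_image("top");im=d["img"]
hsv=cv2.cvtColor(im,cv2.COLOR_BGR2HSV)
m=cv2.inRange(hsv,(3,110,60),(14,255,220))
n,l,st,c=cv2.connectedComponentsWithStats(m)
for i in range(1,n):
    if st[i][4]>60:
        ys,xs=np.where(l==i);P=np.array([onz(d,x,y,.011) for x,y in zip(xs,ys)])
        A=len(P)*(P[:,0].ptp() if 0 else 1)
        pix=np.linalg.norm(onz(d,200,200,.011)-onz(d,201,200,.011))
        print(c[i].round(1),st[i],"ctr",P.mean(0).round(4),"deq mm",1e3*2*np.sqrt(len(P)/np.pi)*pix)
cv2.imwrite("pics/a.png",cv2.resize(im[140:270,120:390],None,fx=2.9,fy=2.9,interpolation=cv2.INTER_CUBIC))
e=imaging.get_image("scene");cv2.imwrite("pics/b.png",cv2.resize(e["img"][150:320,120:400],None,fx=2.8,fy=2.8,interpolation=cv2.INTER_CUBIC))
print(onz(d,193,184,.142),onz(d,192,230,.0))
E
```

```text
[328.4  76.8] [322  61  14  35  95] ctr [ 0.9218 -0.2769  0.011 ] deq mm 37.79028421296623
[259. 100.] [ 214   62   93   80 4220] ctr [ 0.8298 -0.0331  0.011 ] deq mm 251.86892061639284
[161.4 183.5] [156 179  11  10  88] ctr [0.5237 0.2955 0.011 ] deq mm 36.37137265240564
[294.7 188.3] [289 183  12  12 116] ctr [ 0.5208 -0.1653  0.011 ] deq mm 41.75873654370515
[244.4 199.4] [233 188  24  24 467] ctr [0.4774 0.0075 0.011 ] deq mm 83.7870299144324
[140.5 201.5] [133 194  16  16 210] ctr [0.4594 0.3639 0.011 ] deq mm 56.185985515056245
[353.4 212.8] [344 203  20  20 322] ctr [ 0.4419 -0.3707  0.011 ] deq mm 69.5738908263996
[0.5112481  0.17025771 0.142     ] [0.3668992 0.1850921 0.       ]
```

View pics/a.png

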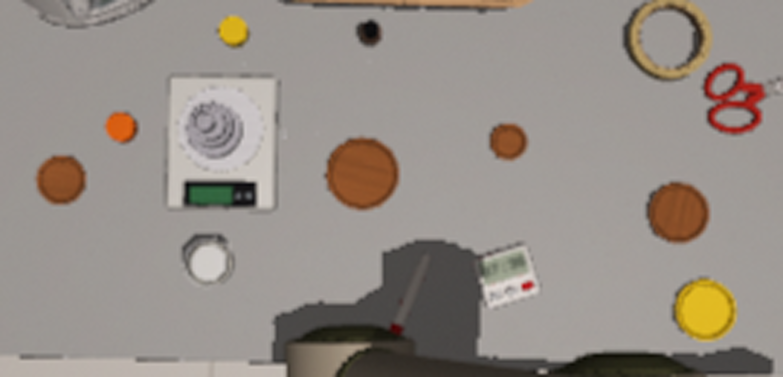

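View pics/b.png

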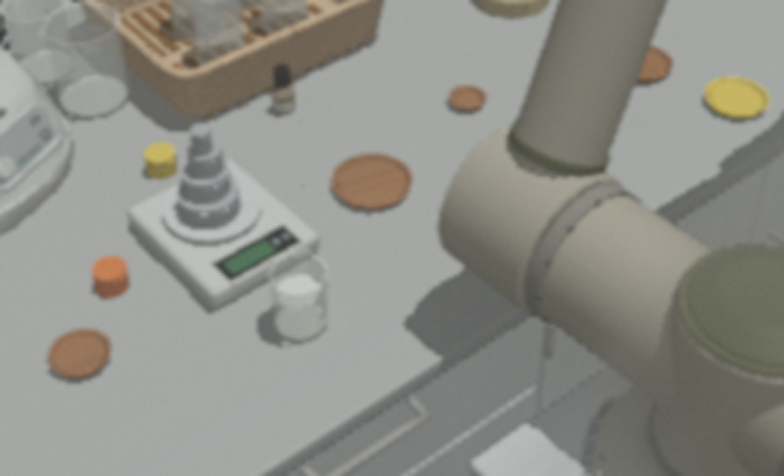

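Largest to smallest in the top view, the brown dishes are dish_62 at (244,199), dish_48 at (353,213), dish_34 at (140,201) and dish_20 at (295,188). Their measured sizes match. The yellow dish at (363,246) and the orange and yellow discs at (161,184) and (201,151) are look-alikes, so I'll leave them alone. The steel stack is on the balance at (193,184). I'll turn the tool to yaw 0 and move over to it.

{"method": "move_arm", "body": {
  "motion": [
    [[1,-0.5,0],[0,0,0.05],1],
    [[1,-0.5,0],[0,0,0.05],1],
    [[1,-1,0],[0,0,0.03],1],
    [[1,-1,0],[0,0,0],1],
    [[1,-1,0],[0,0,0],1],
    [[1,-1,0],[0,0,0],1],
    [[1,-1,0],[0,0,0],1],
    [[1,-1,0],[0,0,0],1],
    [[1,-1,0],[0,0,0],1],
    [[1,-1,0],[0,0,0],1],
    [[1,-1,0],[0,0,0],1],
    [[1,-1,0],[0,0,0],1]
  ],
  "squeeze": 60
}}

```text
time_s: 1.25
position: [0.386, -0.3011, 0.2294]
tool_rot: [[0.999, -0.037, -0.001], [-0.037, -0.999, 0.002], [-0.001, -0.002, -1.0]]
ft_force: [0.3, -0.4, -0.3]
grip_width: 0.085
```

{"method": "move_arm", "body": {
  "motion": [
    [[0.5,-1,0],[0,0,-0.018],1],
    [[0.5,-1,0],[0,0,0],1],
    [[0.5,-1,0],[0,0,0],1],
    [[0.5,-1,0],[0,0,0],1],
    [[0.5,-1,0],[0,0,0],1],
    [[0.5,-1,0],[0,0,0],1],
    [[0.5,-1,0],[0,0,0],1],
    [[0.5,-1,0],[0,0,0],1],
    [[0.5,-1,0],[0,0,0],1],
    [[0.5,-1,0],[0,0,0],1],
    [[0.2,-1,0],[0,0,0],1],
    [[0.2,-1,0],[0,0,0],1]
  ]
}}

```text
time_s: 2.25
position: [0.5001, -0.0471, 0.2291]
tool_rot: [[1.0, 0.005, -0.002], [0.005, -1.0, 0.003], [-0.002, -0.003, -1.0]]
ft_force: [0.1, 0.3, 0.3]
grip_width: 0.0853
```

{"method": "move_arm", "body": {
  "motion": [
    [[0,-1,0],[0,0,0],1],
    [[0,-1,0],[0,0,0],1],
    [[0,-1,0],[0,0,0],1],
    [[0,-1,0],[0,0,0],1],
    [[0,-1,0],[0,0,0],1],
    [[0,-1,0],[0,0,0],1],
    [[0,-1,0],[0,0,0],1],
    [[0,-1,0],[0,0,0],1],
    [[0,-1,0],[0,0,0],1],
    [[0,-1,0],[0,0,0],1],
    [[0,-0.5,0],[0,0,0],1],
    [[0,0,0],[0,0,0],1]
  ]
}}

```text
time_s: 3.25
position: [0.4975, 0.1767, 0.2287]
tool_rot: [[1.0, 0.009, -0.004], [0.009, -1.0, 0.004], [-0.004, -0.004, -1.0]]
ft_force: [1.0, -1.3, 0.2]
grip_width: 0.0856
```

Run:
```python
from h import *
d=imaging.get_image("wrist");cv2.imwrite("pics/w1.png",d["img"])
s=readout.observe();print(s["position"],s["q"].round(1),s["tool_rot"].round(4))
t=imaging.get_image("top");cv2.imwrite("pics/t1.png",cv2.resize(t["img"][130:270,120:290],None,fx=4,fy=4))
```

```text
[0.49757531 0.17590057 0.22866157] [ 6.5 19.7 78.   0.2 82.4 96. ] [[ 1.      0.009  -0.0038]
 [ 0.009  -1.      0.0034]
 [-0.0037 -0.0034 -1.    ]]
```

View pics/w1.png

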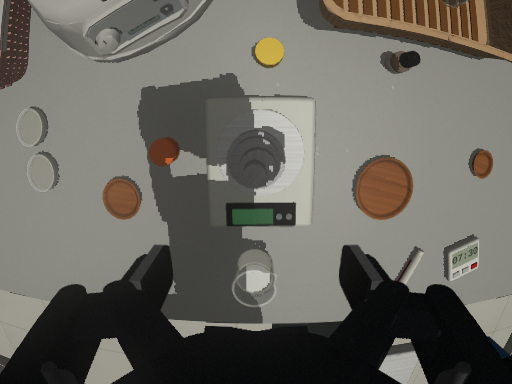

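Run:
```python
from h import *
d=imaging.get_image("wrist");im=d["img"]
hsv=cv2.cvtColor(im,cv2.COLOR_BGR2HSV)
m=cv2.inRange(hsv,(3,110,50),(14,255,220))
n,l,st,c=cv2.connectedComponentsWithStats(m)
for i in range(1,n):
    if st[i][4]>200:
        ys,xs=np.where(l==i);P=np.array([onz(d,x,y,.011,True) for x,y in zip(xs,ys)])
        print(c[i].round(1),st[i][4],"midbox",((P.max(0)+P.min(0))/2).round(4),1e3*(P.max(0)-P.min(0)))
o=cv2.resize(cv2.convertScaleAbs(im[110:200,200:310],alpha=1.6),None,fx=6,fy=6,interpolation=cv2.INTER_CUBIC)
cv2.imwrite("pics/w1c.png",o)
```

```text
[430.8  13.7] 205 midbox [ 0.7274 -0.061   0.011 ] [4.39012545e+01 1.31996239e+01 1.11022302e-13]
[442.   16.1] 205 midbox [ 0.7288 -0.0807  0.011 ] [4.70339521e+01 1.34245286e+01 1.11022302e-13]
[472.4  19.9] 235 midbox [ 0.739  -0.1395  0.011 ] [6.70101764e+01 1.38730292e+01 1.11022302e-13]
[463.1  20.1] 211 midbox [ 0.7332 -0.1204  0.011 ] [5.60244033e+01 1.27587974e+01 1.11022302e-13]
[162.4 151.4] 679 midbox [0.5226 0.2928 0.011 ] [3.56511093e+01 3.95174761e+01 1.11022302e-13]
[481.9 163.5] 433 midbox [ 0.5207 -0.1685  0.011 ] [4.25451577e+01 4.34793535e+01 1.11022302e-13]
[382.9 188. ] 2777 midbox [0.4775 0.0043 0.011 ] [8.55146991e+01 8.53185088e+01 1.11022302e-13]
[120.1 198.7] 1169 midbox [0.46  0.36  0.011] [5.69057256e+01 5.70711640e+01 1.11022302e-13]
```

View pics/w1c.png

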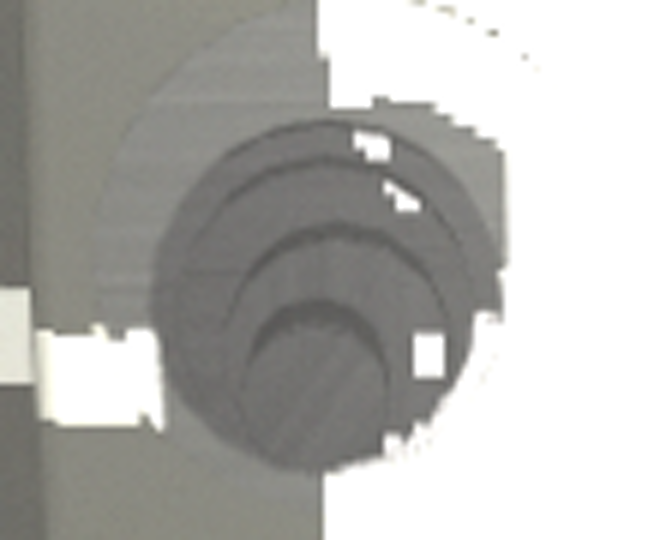

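View pics/t1.png

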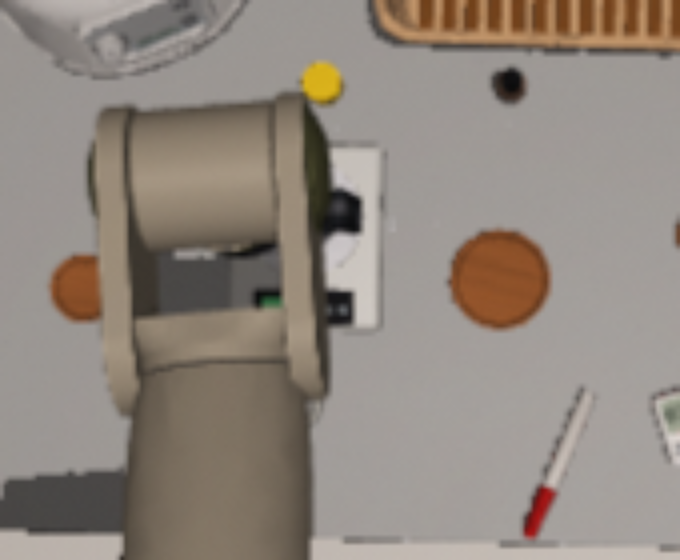

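Run:
```python
from h import *
d=imaging.get_image("wrist");t=imaging.get_image("top")
for n,x,y,r,z in((20,315,392,73,.142),(34,338,350,112,.116),(48,326,313,148,.09),(62,327,303,176,.064)):
    f=lambda a,b:onz(d,200+a/6-.42,110+b/6-.42,z,True)
    print(n,f(x,y).round(4),"diam mm",1e3*np.linalg.norm(f(x-r,y)-f(x+r,y)))
for n,z in ((20,.142),): print(onz(t,191.5,183,z))
```

```text
20 [0.5208 0.1775 0.142 ] diam mm 19.103253208509273
34 [0.5215 0.1745 0.116 ] diam mm 32.48675316591593
48 [0.5227 0.1765 0.09  ] diam mm 47.15491741747778
62 [0.5201 0.1765 0.064 ] diam mm 61.26084972838578
[0.51427858 0.1751077  0.142     ]
```

{"method": "move_arm", "body": {
  "motion": [
    [[0.6,-0.05,0.5],[0,0,0],1],
    [[0.6,0,1],[0,0,0],1],
    [[0,0,1],[0,0,0],1],
    [[0,0,1],[0,0,0],1],
    [[0,0,0.8],[0,0,0],1],
    [[0,0,0.3],[0,0,0],1],
    [[0,0,0],[0,0,0],1]
  ]
}}

```text
time_s: 4.08
position: [0.525, 0.1694, 0.135]
tool_rot: [[1.0, -0.002, 0.001], [-0.002, -1.0, 0.003], [0.001, -0.003, -1.0]]
ft_force: [-0.4, 0.5, 0.7]
grip_width: 0.0854
```

Run:
```python
from h import *
d=imaging.get_image("wrist")
s=readout.observe();print(s["time_s"],s["position"],s["tool_rot"].round(4),s["qvel"].round(2))
cv2.imwrite("pics/w2.png",d["img"])
```

```text
4.1333 [0.52521838 0.16946487 0.13564894] [[ 1.     -0.0024  0.0023]
 [-0.0024 -1.      0.0029]
 [ 0.0023 -0.0029 -1.    ]] [ 0.39 -1.31 -1.48 -0.02  0.73  0.18]
```

View pics/w2.png

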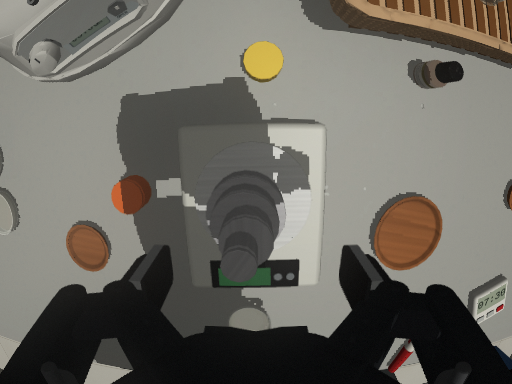

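Run:
```python
from h import *
d=imaging.get_image("wrist")
cv2.imwrite("pics/w2c.png",cv2.resize(cv2.convertScaleAbs(d["img"][190:300,130:390],alpha=1.6),None,fx=3,fy=3,interpolation=cv2.INTER_CUBIC))
s=readout.observe();print(s["position"]);print(onz(d,240,262,.142,True), proj(d,s["position"],True))
```

```text
[0.52561527 0.169732   0.13649535]
[0.52224836 0.17717998 0.142     ] (np.float64(254.4787149940099), np.float64(251.51504157765478))
```

View pics/w2c.png

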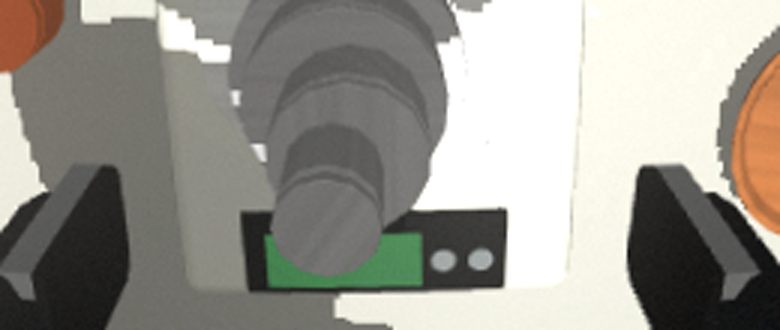

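{"method": "move_arm", "body": {
  "motion": [
    [[-0.2,-0.35,0.4],[0,0,0],0.3],
    [[0,0,0.2],[0,0,0],0],
    [[0,0,0],[0,0,0],0],
    [[0,0,0],[0,0,0],-0.2],
    [[0,0,0],[0,0,0],-0.2]
  ]
}}

```text
time_s: 4.6
position: [0.5225, 0.1777, 0.1268]
tool_rot: [[1.0, -0.002, 0.01], [-0.002, -1.0, 0.004], [0.01, -0.004, -1.0]]
ft_force: [0.5, 0.2, -0.1]
grip_width: 0.0341
```

{"method": "move_arm", "body": {
  "motion": [
    [[0,0,0],[-0.002,-0.005,0],-0.5],
    [[0,0,0],[0,0,0],-1],
    [[0,0,0],[0,0,0],-1],
    [[0,0,0],[0,0,0],-1]
  ],
  "squeeze": 50
}}

```text
time_s: 4.93
position: [0.5229, 0.1779, 0.1276]
tool_rot: [[1.0, -0.002, 0.0], [-0.002, -1.0, -0.001], [0.0, 0.001, -1.0]]
ft_force: [0.1, 0.3, -0.7]
grip_width: 0.0181
```

{"method": "move_arm", "body": {
  "motion": [
    [[0,0,0],[0,0,0],-1],
    [[0,0,-0.5],[0,0,0],-1],
    [[0,0,-0.5],[0,0,0],-1]
  ]
}}

```text
time_s: 5.18
position: [0.522, 0.1776, 0.1468]
tool_rot: [[1.0, -0.002, -0.004], [-0.002, -1.0, -0.001], [-0.004, 0.001, -1.0]]
ft_force: [0.6, 0.3, 0.6]
grip_width: 0.0178
```

Run:
```python
from h import *
d=imaging.get_image("wrist")
cv2.imwrite("pics/w3c.png",cv2.resize(cv2.convertScaleAbs(d["img"][150:300,130:390],alpha=1.6),None,fx=3,fy=3,interpolation=cv2.INTER_CUBIC))
s=readout.observe();print(s["position"],s["grip_width"])
```

```text
[0.52278288 0.17772853 0.1488237 ] 0.01749448924701162
```

View pics/w3c.png

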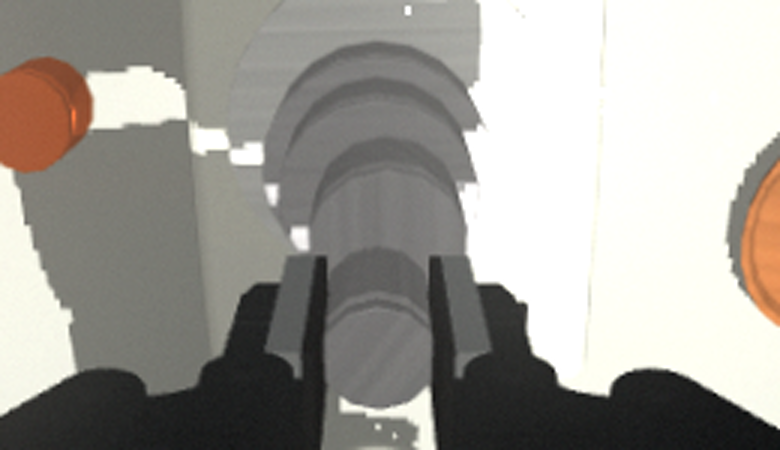

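{"method": "move_arm", "body": {
  "motion": [
    [[0,0,-1],[0,0,0],-1],
    [[0,1,-0.5],[0,0,0],-1],
    [[0,1,0],[0,0,0],-1],
    [[0,1,0],[0,0,0],-1],
    [[0,1,0],[0,0,0],-1],
    [[0,1,0],[0,0,0],-1],
    [[0,1,0],[0,0,0],-1],
    [[0,1,0],[0,0,0],-1],
    [[0,1,0],[0,0,0],-1],
    [[0,1,0],[0,0,0],-1],
    [[0,1,0],[0,0,0],-1],
    [[0,1,0],[0,0,0],-1]
  ]
}}

```text
time_s: 6.23
position: [0.5232, -0.0487, 0.1869]
tool_rot: [[1.0, 0.005, 0.009], [0.005, -1.0, -0.001], [0.009, 0.001, -1.0]]
ft_force: [2.0, -0.3, -0.4]
grip_width: 0.0177
```

{"method": "move_arm", "body": {
  "motion": [
    [[0,1,0],[0,0,0],-1],
    [[0,1,0],[0,0,0],-1],
    [[0,1,0],[0,0,0],-1],
    [[0,1,0],[0,0,0],-1],
    [[0,0.8,0.5],[0,0,0],-1],
    [[0,0.3,1],[0,0,0],-1],
    [[0,0,1],[0,0,0],-1],
    [[0,0,0.5],[0,0,0],-1]
  ]
}}

```text
time_s: 6.9
position: [0.5255, -0.1621, 0.1311]
tool_rot: [[1.0, -0.001, 0.019], [-0.001, -1.0, -0.008], [0.019, 0.008, -1.0]]
ft_force: [-0.1, -0.3, 0.1]
grip_width: 0.0177
```

```bash
cat >> h.py <<'E'
from scipy.spatial.transform import Rotation as Ro
def go(x,y,z):
    s=readout.observe();R=s["tool_rot"];p=s["position"]
    print("t",round(s["time_s"],2),"pos",p.round(4),"grip",round(s["grip_width"],4),"F",s["ft_force"].round(1))
    print("shift units",(R.T@(np.array([x,y,z])-p)/.02).round(2),"turn units",(Ro.from_matrix(R.T@np.diag([1,-1,-1.])).as_rotvec(degrees=True)/120).round(4))
def pic(n,x0,x1,y0,y1,k,a=1.3):
    d=imaging.get_image("wrist");cv2.imwrite("pics/"+n,cv2.resize(cv2.convertScaleAbs(d["img"][y0:y1,x0:x1],alpha=a),None,fx=k,fy=k,interpolation=cv2.INTER_CUBIC));return d
def brown(d):
    hsv=cv2.cvtColor(d["img"],cv2.COLOR_BGR2HSV)
    m=cv2.inRange(hsv,(3,110,50),(14,255,220));n,l,st,c=cv2.connectedComponentsWithStats(m)
    for i in range(1,n):
        if st[i][4]>200:
            ys,xs=np.where(l==i);P=np.array([onz(d,x,y,.011,True) for x,y in zip(xs,ys)])
            print(c[i].round(0),((P.max(0)+P.min(0))/2).round(4)[:2],(1e3*(P.max(0)-P.min(0))).round(0)[:2])
E
python3 - <<'E'
from h import *
d=pic("w4.png",0,512,0,384,1.5);brown(d);go(.521,-.167,.04)
E
```

```text
[40. 15.] [0.7292 0.0693] [39. 13.]
[53. 13.] [0.726 0.05 ] [33. 13.]
[67. 11.] [0.7232 0.0304] [28. 13.]
[262. 199.] [ 0.5212 -0.1698] [42. 43.]
[101. 238.] [0.478  0.0026] [84. 85.]
[435. 263.] [ 0.4422 -0.3731] [71. 72.]
t 6.95 pos [ 0.5251 -0.1618  0.1299] grip 0.0176 F [-0.8 -0.5 -3.6]
shift units [-0.28  0.23  4.49] turn units [ 0.0032 -0.0082 -0.0003]
```

View pics/w4.png

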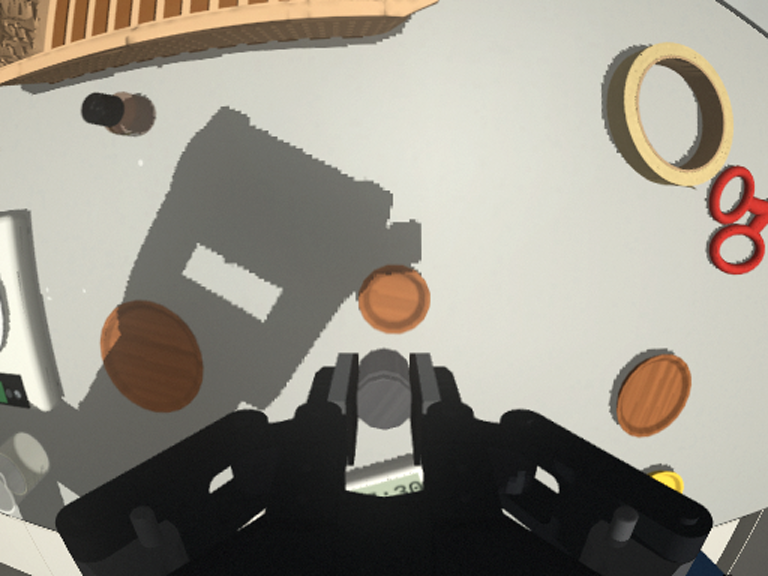

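{"method": "move_arm", "body": {
  "motion": [
    [[-0.15,0.36,1],[0.003,-0.008,0],-1],
    [[0,0,1],[0,0,0],-1],
    [[0,0,1],[0,0,0],-1],
    [[0,0,1],[0,0,0],-1],
    [[0,0,0.3],[0,0,0],-1],
    [[0,0,0],[0,0,0],-1]
  ]
}}

```text
time_s: 7.45
position: [0.5245, -0.1706, 0.045]
tool_rot: [[1.0, -0.001, 0.005], [-0.0, -1.0, -0.003], [0.005, 0.003, -1.0]]
ft_force: [-0.1, 0.1, -0.8]
grip_width: 0.0176
```

Run:
```python
from h import *
d=pic("w5.png",130,390,150,300,3);go(.522,-.169,.0185)
print(proj(d,(.522,-.169,.011),True))
```

```text
t 7.5 pos [ 0.5247 -0.1706  0.0456] grip 0.0177 F [-0.3 -0.1 -1.1]
shift units [-0.14 -0.09  1.35] turn units [ 0.0018 -0.0029 -0.0002]
(np.float64(252.50012027183487), np.float64(231.63703863053715))
```

View pics/w5.png

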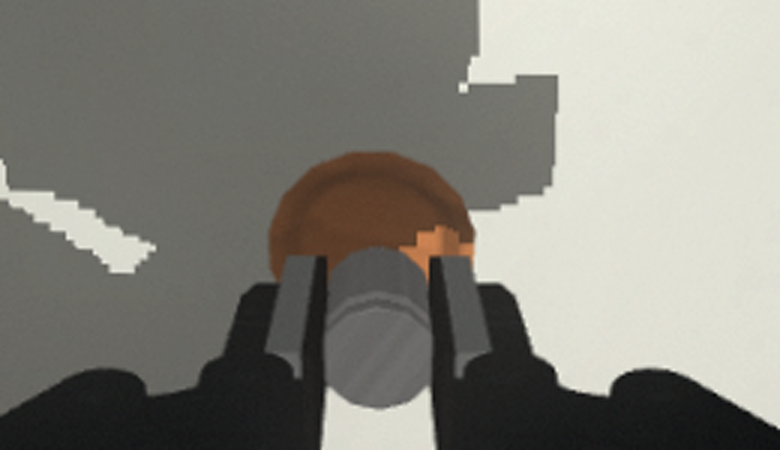

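{"method": "move_arm", "body": {
  "motion": [
    [[-0.14,-0.09,0.5],[0.002,-0.003,0],-1],
    [[0,0,0.4],[0,0,0],-1],
    [[0,0,0.25],[0,0,0],-1],
    [[0,0,0.15],[0,0,0],-1],
    [[0,0,0.1],[0,0,0],-1]
  ]
}}

```text
time_s: 7.92
position: [0.5238, -0.1695, 0.0194]
tool_rot: [[1.0, 0.0, 0.006], [0.0, -1.0, -0.003], [0.006, 0.003, -1.0]]
ft_force: [-0.8, -0.6, -1.9]
grip_width: 0.0181
```

Run:
```python
from h import *
d=pic("w6.png",130,390,150,300,3);go(.522,-.169,.0185)
```

```text
t 7.97 pos [ 0.5237 -0.1695  0.0191] grip 0.0175 F [ 0.6 -0.5 -1. ]
shift units [-0.08 -0.02  0.03] turn units [ 0.0012 -0.0024  0.0001]
```

View pics/w6.png

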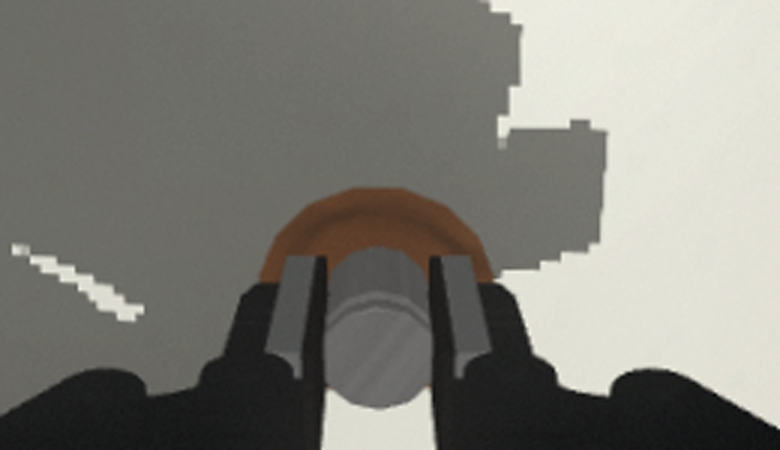

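{"method": "move_arm", "body": {
  "motion": [
    [[-0.05,0,0.05],[0,0,0],-1],
    [[0,0,0.05],[0,0,0],-1],
    [[0,0,0.03],[0,0,0],-1]
  ]
}}

```text
time_s: 8.22
position: [0.5229, -0.1695, 0.0173]
tool_rot: [[1.0, 0.0, 0.006], [0.0, -1.0, -0.003], [0.006, 0.003, -1.0]]
ft_force: [-2.7, 2.3, 8.9]
grip_width: 0.0178
```

Contact with the floor (about 9 N), so I'll release.

{"method": "move_arm", "body": {
  "motion": [
    [[0,0,0],[0,0,0],-0.4],
    [[0,0,0],[0,0,0],-0.2],
    [[0,0,0],[0,0,0],0],
    [[0,0,-0.5],[0,0,0],0.1],
    [[0,0,-1],[0,0,0],0.1],
    [[0,0,-1],[0,0,0],0.1],
    [[0,0,-1],[0,0,0],1]
  ]
}}

```text
time_s: 8.8
position: [0.521, -0.1687, 0.0884]
tool_rot: [[1.0, -0.0, 0.0], [-0.0, -1.0, 0.0], [0.0, -0.0, -1.0]]
ft_force: [0.2, 0.0, -0.5]
grip_width: 0.0573
```

Run:
```python
from h import *
d=pic("w7.png",130,390,150,300,3);go(.5215,.175,.2)
```

```text
t 8.85 pos [ 0.5227 -0.1695  0.0925] grip 0.0649 F [ 1.8 -1.2  4.1]
shift units [ -0.02 -17.21  -5.43] turn units [ 0.0015 -0.003   0.0001]
```

View pics/w7.png

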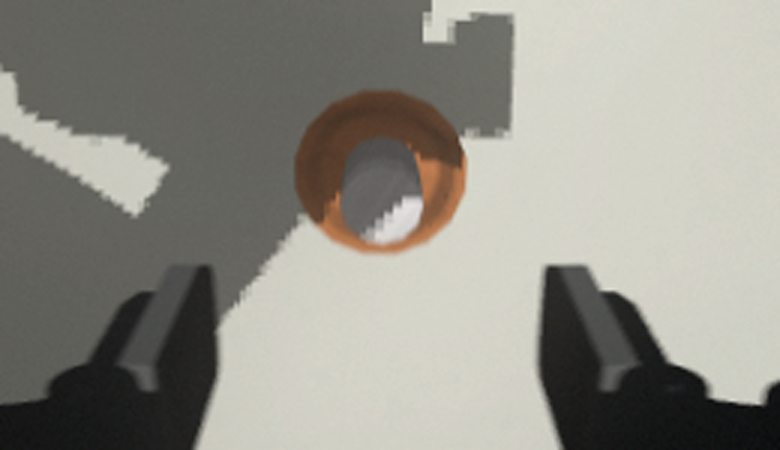

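weight_20 stands in its dish, with its top face at about (380,195) in the crop. Next is weight_34.

{"method": "move_arm", "body": {
  "motion": [
    [[0,-1,-1],[0,-0.003,0],1],
    [[0,-1,-1],[0,0,0],1],
    [[0,-1,-1],[0,0,0],1],
    [[0,-1,-0.5],[0,0,0],1],
    [[0,-1,0],[0,0,0],1],
    [[0,-1,0],[0,0,0],1],
    [[0,-1,0],[0,0,0],1],
    [[0,-1,0],[0,0,0],1],
    [[0,-1,0],[0,0,0],1],
    [[0,-1,0],[0,0,0],1],
    [[0,-1,0],[0,0,0],1],
    [[0,-1,0],[0,0,0],1]
  ]
}}

```text
time_s: 9.85
position: [0.5237, 0.0775, 0.1762]
tool_rot: [[1.0, -0.006, 0.016], [-0.006, -1.0, -0.009], [0.016, 0.008, -1.0]]
ft_force: [0.4, -0.2, 0.7]
grip_width: 0.0855
```

{"method": "move_arm", "body": {
  "motion": [
    [[0,-1,0],[0,0,0],1],
    [[0,-1,0],[0,0,0],1],
    [[0,-1,0],[0,0,0],1],
    [[0,-1,0],[0,0,0],1],
    [[0,-0.7,0],[0,0,0],1],
    [[0,0,0.5],[0,0,0],1],
    [[0,0,0],[0,0,0],1]
  ]
}}

```text
time_s: 10.43
position: [0.5232, 0.1797, 0.1693]
tool_rot: [[1.0, -0.002, 0.021], [-0.002, -1.0, -0.008], [0.021, 0.008, -1.0]]
ft_force: [0.1, -0.6, -0.4]
grip_width: 0.0855
```

Run:
```python
from h import *
d=pic("w8.png",150,360,130,290,3.7,1.6);go(.5215,.175,.102)
```

```text
t 10.48 pos [0.5236 0.1796 0.1704] grip 0.0856 F [0.3 0.  0.3]
shift units [-0.18  0.2   3.42] turn units [ 0.0034 -0.0107 -0.0011]
```

View pics/w8.png

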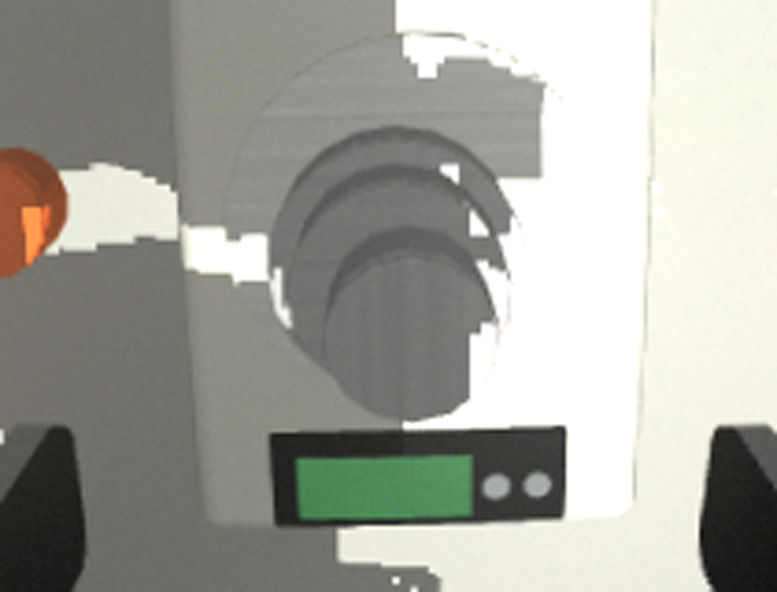

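Run:
```python
from h import *
d=imaging.get_image("wrist");print(onz(d,260.7,220.9,.116,True)); go(.5215,.175,.103)
```

```text
[0.52178776 0.17524592 0.116     ]
t 10.53 pos [0.524  0.1791 0.1708] grip 0.085 F [ 0.3 -0.5  0.1]
shift units [-0.2   0.18  3.39] turn units [ 0.0035 -0.011  -0.0015]
```

{"method": "move_arm", "body": {
  "motion": [
    [[-0.1,0.2,1],[0.003,-0.011,-0.001],0.6],
    [[-0.05,0,1],[0,0,0],0.4],
    [[0,0,0.9],[0,0,0],0.3],
    [[0,0,0.5],[0,0,0],0.2],
    [[0,0,0.1],[0,0,0],0.1]
  ]
}}

```text
time_s: 10.95
position: [0.5223, 0.1699, 0.098]
tool_rot: [[1.0, -0.006, 0.0], [-0.006, -1.0, -0.0], [0.0, 0.0, -1.0]]
ft_force: [-0.2, -0.5, 0.5]
grip_width: 0.0473
```

Run:
```python
from h import *
go(.5215,.175,.101)
```

```text
t 10.95 pos [0.5223 0.1699 0.098 ] grip 0.0473 F [-0.2 -0.5  0.5]
shift units [-0.04 -0.25 -0.15] turn units [ 0.0002 -0.0001 -0.0029]
```

{"method": "move_arm", "body": {
  "motion": [
    [[-0.03,-0.25,-0.12],[0,0,-0.003],0.1],
    [[0,0,0],[0,0,0],0.1],
    [[0,0,0],[0,0,0],-1],
    [[0,0,0],[0,0,0],-1],
    [[0,0,0],[0,0,0],-1],
    [[0,0,0],[0,0,0],-1]
  ],
  "squeeze": 60
}}

```text
time_s: 11.45
position: [0.5225, 0.1735, 0.1019]
tool_rot: [[1.0, -0.002, 0.001], [-0.002, -1.0, 0.0], [0.001, -0.0, -1.0]]
ft_force: [-0.5, 0.1, -1.3]
grip_width: 0.0316
```

{"method": "move_arm", "body": {
  "motion": [
    [[0,0,-0.3],[0,0,0],-1],
    [[0,0,-0.7],[0,0,0],-1],
    [[0,0,-1],[0,0,0],-1],
    [[0,0,-1],[0,0,0],-1]
  ]
}}

```text
time_s: 11.78
position: [0.5203, 0.1732, 0.1613]
tool_rot: [[1.0, -0.001, -0.008], [-0.001, -1.0, -0.001], [-0.008, 0.001, -1.0]]
ft_force: [0.6, -0.2, -1.5]
grip_width: 0.0317
```

Run:
```python
from h import *
d=pic("w9.png",130,390,120,320,3,1.6);go(.46,.36,.18);brown(d)
```

```text
t 11.83 pos [0.522  0.1735 0.1655] grip 0.0319 F [1.1 0.6 2.4]
shift units [-3.11 -9.32 -0.73] turn units [ 0.0001  0.0004 -0.0006]
[431.  11.] [ 0.7214 -0.0217] [28. 13.]
[444.  13.] [ 0.7242 -0.0414] [34. 13.]
[458.  14.] [ 0.7269 -0.0617] [40. 14.]
[469.  17.] [ 0.7294 -0.0811] [44. 13.]
[501.  22.] [ 0.7395 -0.1406] [65. 13.]
[491.  22.] [ 0.7339 -0.1205] [54. 13.]
[481.  22.] [ 0.7281 -0.1008] [42. 13.]
[142. 182.] [0.5223 0.2942] [38. 42.]
[504. 187.] [ 0.5202 -0.1637] [43. 35.]
[401. 220.] [0.4771 0.0041] [85. 86.]
[ 98. 234.] [0.4596 0.361 ] [56. 57.]
```

View pics/w9.png

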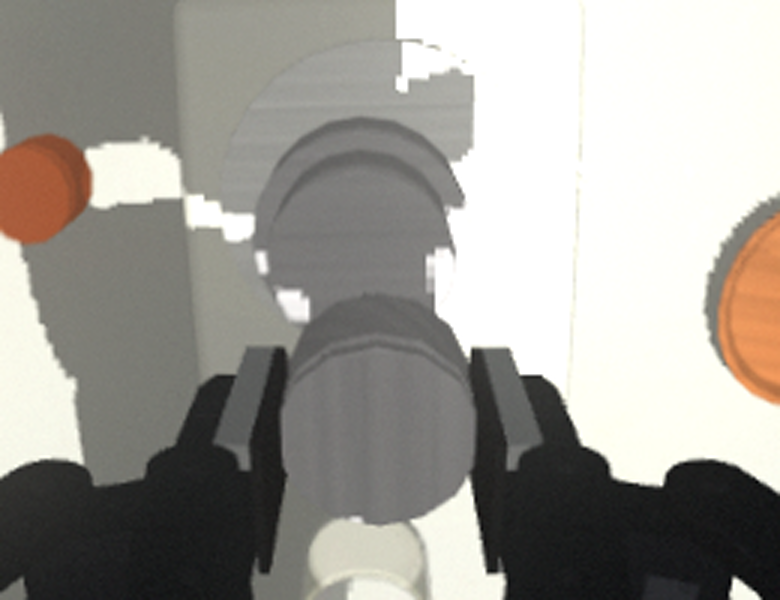

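{"method": "move_arm", "body": {
  "motion": [
    [[-0.2,-1,0],[0,0,0],-1],
    [[-0.4,-1,0],[0,0,0],-1],
    [[-0.4,-1,0],[0,0,0],-1],
    [[-0.4,-1,0],[0,0,0],-1],
    [[-0.4,-1,0],[0,0,0],-1],
    [[-0.4,-1,0],[0,0,0],-1],
    [[-0.4,-1,0],[0,0,0],-1],
    [[-0.4,-1,0],[0,0,0],-1],
    [[-0.3,-1,0.5],[0,0,0],-1],
    [[0,-0.5,1],[0,0,0],-1],
    [[0,0,1],[0,0,0],-1],
    [[0,0,0.5],[0,0,0],-1]
  ]
}}

```text
time_s: 12.83
position: [0.4556, 0.3736, 0.1102]
tool_rot: [[1.0, -0.002, 0.014], [-0.002, -1.0, 0.005], [0.014, -0.005, -1.0]]
ft_force: [0.7, -1.4, -1.8]
grip_width: 0.0318
```

Run:
```python
from h import *
d=imaging.get_image("wrist");brown(d);go(.461,.3605,.04)
```

```text
[341. 121.] [0.5237 0.2954] [34. 31.]
[270. 193.] [0.461  0.3611] [55. 57.]
t 12.88 pos [0.4551 0.3733 0.1088] grip 0.032 F [-0.3  0.3 -4.5]
shift units [0.25 0.65 3.44] turn units [-0.0018 -0.0058 -0.0011]
```

{"method": "move_arm", "body": {
  "motion": [
    [[0.3,0.5,0.7],[-0.002,-0.006,-0.001],-1],
    [[0.05,0.1,1],[0,0,0],-1],
    [[0,0,0.9],[0,0,0],-1],
    [[0,0,0.4],[0,0,0],-1],
    [[0,0,0.1],[0,0,0],-1]
  ]
}}

```text
time_s: 13.3
position: [0.4652, 0.3584, 0.0445]
tool_rot: [[1.0, -0.0, 0.0], [-0.0, -1.0, -0.0], [0.0, 0.0, -1.0]]
ft_force: [-0.7, -1.0, -1.2]
grip_width: 0.0318
```

Run:
```python
from h import *
d=pic("w10.png",130,390,150,330,3,1.3);go(.4615,.361,.0185)
```

```text
t 13.35 pos [0.4652 0.3585 0.0447] grip 0.0313 F [ 0.1 -0.5 -2. ]
shift units [-0.19 -0.13  1.31] turn units [ 0.0002 -0.0001 -0.0001]
```

View pics/w10.png

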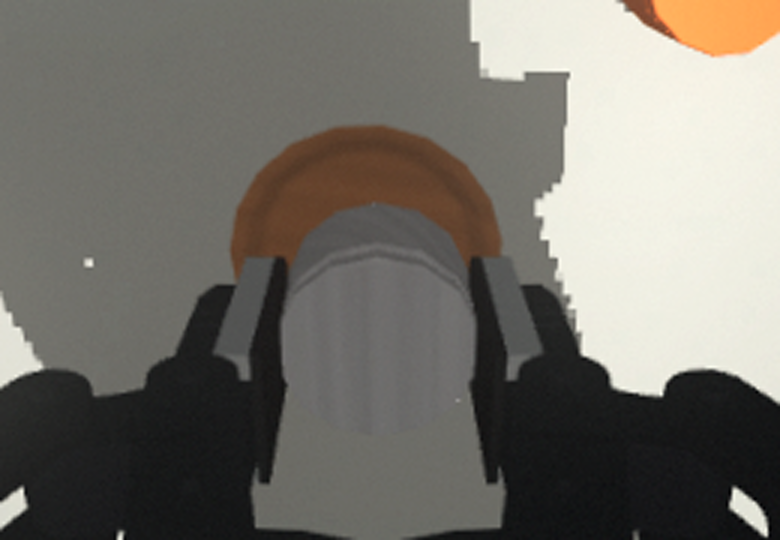

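{"method": "move_arm", "body": {
  "motion": [
    [[-0.19,-0.13,0.5],[0,0,0],-1],
    [[0,0,0.4],[0,0,0],-1],
    [[0,0,0.25],[0,0,0],-1],
    [[0,0,0.12],[0,0,0],-1],
    [[0,0,0.06],[0,0,0],-1],
    [[0,0,0.04],[0,0,0],-1]
  ]
}}

```text
time_s: 13.85
position: [0.4628, 0.3617, 0.0174]
tool_rot: [[1.0, -0.0, 0.005], [-0.0, -1.0, 0.002], [0.005, -0.002, -1.0]]
ft_force: [-0.1, -0.2, -0.4]
grip_width: 0.0318
```

{"method": "move_arm", "body": {
  "motion": [
    [[0,0,0.04],[0,0,0],-1],
    [[0,0,0.04],[0,0,0],-1]
  ]
}}

```text
time_s: 14.02
position: [0.463, 0.3618, 0.0167]
tool_rot: [[1.0, 0.0, 0.006], [0.0, -1.0, 0.002], [0.006, -0.002, -1.0]]
ft_force: [-3.7, -2.8, 10.4]
grip_width: 0.0316
```

Run:
```python
from h import *
d=pic("w11.png",130,390,150,330,3,1.3);go(.4615,.361,.0165)
```

```text
t 14.07 pos [0.463  0.3618 0.0167] grip 0.0319 F [-2.  -1.6  3.1]
shift units [-0.08  0.04  0.01] turn units [-0.0009 -0.0027  0.0001]
```

View pics/w11.png

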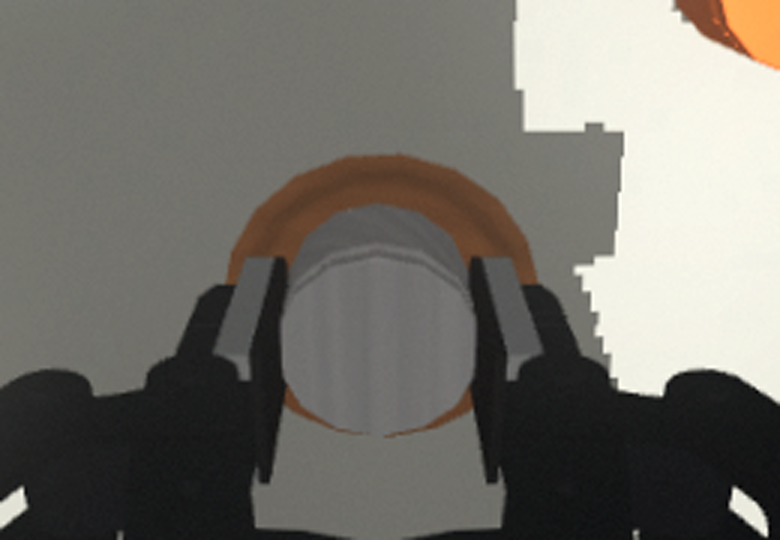

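Contact made and the weight is centred in the dish. Releasing; claw commands stay modest so the fingers don't sweep far.

{"method": "move_arm", "body": {
  "motion": [
    [[0,0,0],[0,0,0],0],
    [[0,0,0],[0,0,0],0.2],
    [[0,0,0],[0,0,0],0.3],
    [[0,0,-0.5],[0,0,0],0.3],
    [[0,0,-1],[0,0,0],0.3],
    [[0,0,-1],[0,0,0],0.3],
    [[0,0,-1],[0,0,0],1],
    [[0,0,-1],[0,0,0],1],
    [[0,0.5,-1],[0,0,0],1],
    [[0.5,1,-0.5],[0,0,0],1]
  ]
}}

```text
time_s: 14.9
position: [0.4707, 0.3333, 0.145]
tool_rot: [[1.0, 0.004, 0.005], [0.004, -1.0, 0.003], [0.005, -0.003, -1.0]]
ft_force: [1.4, 0.6, 0.0]
grip_width: 0.0853
```

Run:
```python
from h import *
d=pic("w12.png",0,512,0,384,1.5,1.3);go(.5225,.176,.15)
```

```text
t 14.95 pos [0.4739 0.3299 0.1465] grip 0.085 F [ 3.5 -1.6  2.1]
shift units [ 2.42  7.7  -0.17] turn units [-0.0011 -0.0042  0.0006]
```

View pics/w12.png

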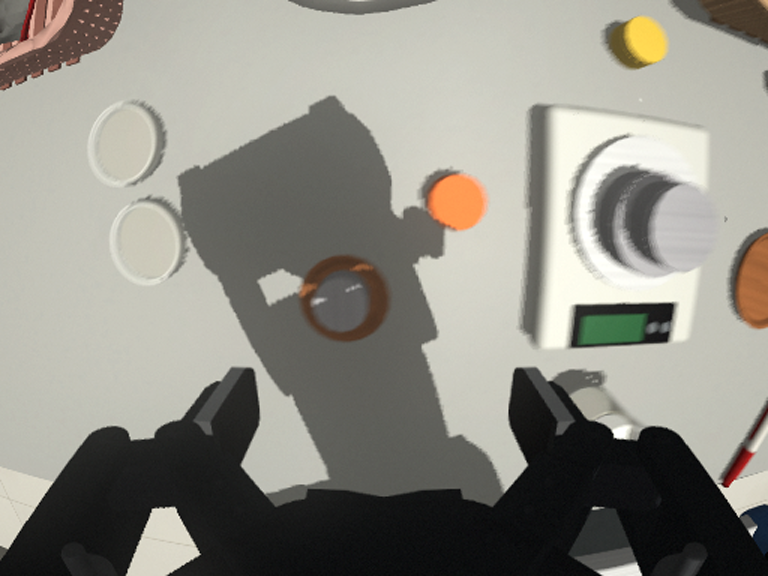

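weight_34 is in its dish at (343,298). Next is weight_48.

{"method": "move_arm", "body": {
  "motion": [
    [[0.4,1,0],[-0.001,-0.004,0],1],
    [[0.4,1,0],[0,0,0],1],
    [[0.4,1,0],[0,0,0],1],
    [[0.4,1,0],[0,0,0],1],
    [[0.3,1,0],[0,0,0],1],
    [[0.3,1,0],[0,0,0],1],
    [[0.1,0.7,0],[0,0,0],1],
    [[0,0,0],[0,0,0],1],
    [[0,0,0],[0,0,0],1]
  ]
}}

```text
time_s: 15.7
position: [0.5235, 0.189, 0.1546]
tool_rot: [[1.0, -0.001, 0.011], [-0.001, -1.0, 0.003], [0.011, -0.003, -1.0]]
ft_force: [0.3, 0.2, -0.4]
grip_width: 0.0856
```

Run:
```python
from h import *
d=pic("w13.png",150,360,130,290,3.7,1.6);go(.5225,.176,.075)
```

```text
t 15.75 pos [0.5234 0.1892 0.1545] grip 0.0855 F [-0.5 -0.5 -0.3]
shift units [-0.09  0.67  3.97] turn units [-0.0014 -0.0051 -0.0003]
```

View pics/w13.png

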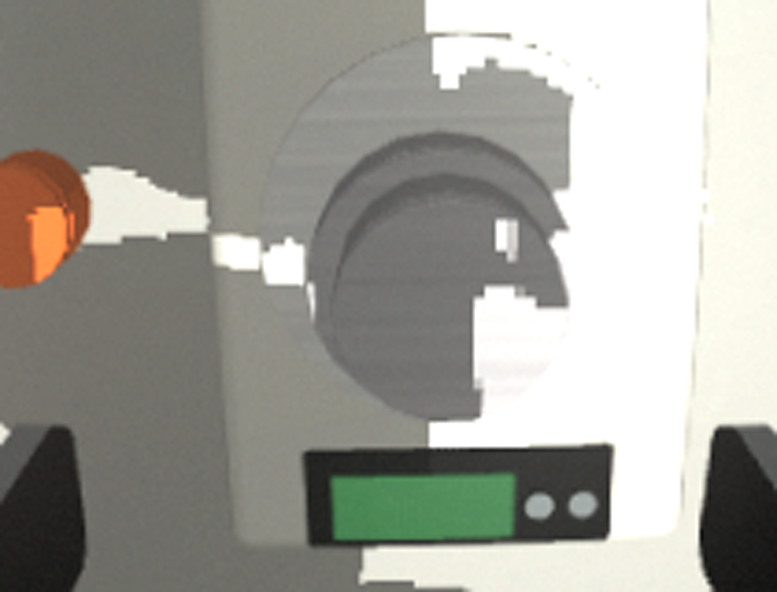

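Run:
```python
from h import *
d=imaging.get_image("wrist");p=onz(d,271.2,212.6,.09,True);print(p); go(p[0],p[1],.073)
```

```text
[0.52378993 0.177567   0.09      ]
t 15.8 pos [0.5232 0.1897 0.1544] grip 0.0854 F [ 0.1  0.2 -0.8]
shift units [-0.02  0.62  4.07] turn units [-0.0014 -0.005   0.0001]
```

{"method": "move_arm", "body": {
  "motion": [
    [[0,0.55,0.6],[-0.001,-0.005,0],1],
    [[0,0.1,1],[0,0,0],1],
    [[0,0,1],[0,0,0],0.8],
    [[0,0,0.8],[0,0,0],0.7],
    [[0,0,0.4],[0,0,0],0.7],
    [[0,0,0.1],[0,0,0],0.7]
  ]
}}

```text
time_s: 16.3
position: [0.5222, 0.1777, 0.0713]
tool_rot: [[1.0, 0.006, -0.001], [0.006, -1.0, 0.0], [-0.001, -0.0, -1.0]]
ft_force: [0.2, 0.4, 0.3]
grip_width: 0.0726
```

Run:
```python
from h import *
go(.5235,.177,.0745)
```

```text
t 16.3 pos [0.5222 0.1777 0.0713] grip 0.0726 F [0.2 0.4 0.3]
shift units [ 0.06  0.04 -0.16] turn units [-0.0002  0.0006  0.0031]
```

{"method": "move_arm", "body": {
  "motion": [
    [[0.06,0.03,-0.15],[0,0,0.003],0.5],
    [[0,0,0],[0,0,0],0.2],
    [[0,0,0],[0,0,0],-1],
    [[0,0,0],[0,0,0],-1],
    [[0,0,0],[0,0,0],-1],
    [[0,0,0],[0,0,0],-1]
  ],
  "squeeze": 80
}}

```text
time_s: 16.8
position: [0.5236, 0.1776, 0.076]
tool_rot: [[1.0, 0.001, -0.001], [0.001, -1.0, 0.001], [-0.001, -0.001, -1.0]]
ft_force: [0.5, -0.5, -3.6]
grip_width: 0.0452
```

{"method": "move_arm", "body": {
  "motion": [
    [[0,0,-0.2],[0,0,0],-1],
    [[0,0,-0.5],[0,0,0],-1],
    [[0,0,-1],[0,0,0],-1],
    [[0,0,-1],[0,0,0],-1]
  ]
}}

```text
time_s: 17.13
position: [0.5214, 0.1772, 0.1294]
tool_rot: [[1.0, 0.001, -0.01], [0.001, -1.0, -0.0], [-0.01, 0.0, -1.0]]
ft_force: [0.8, -0.1, -3.2]
grip_width: 0.0454
```

Run:
```python
from h import *
d=pic("w14.png",130,390,120,320,3,1.6);go(.4425,-.3725,.17)
```

```text
t 17.18 pos [0.5232 0.1775 0.1336] grip 0.0448 F [1.3 1.3 0.5]
shift units [-4.07 27.5  -1.82] turn units [-0.0002  0.0012  0.0005]
```

View pics/w14.png

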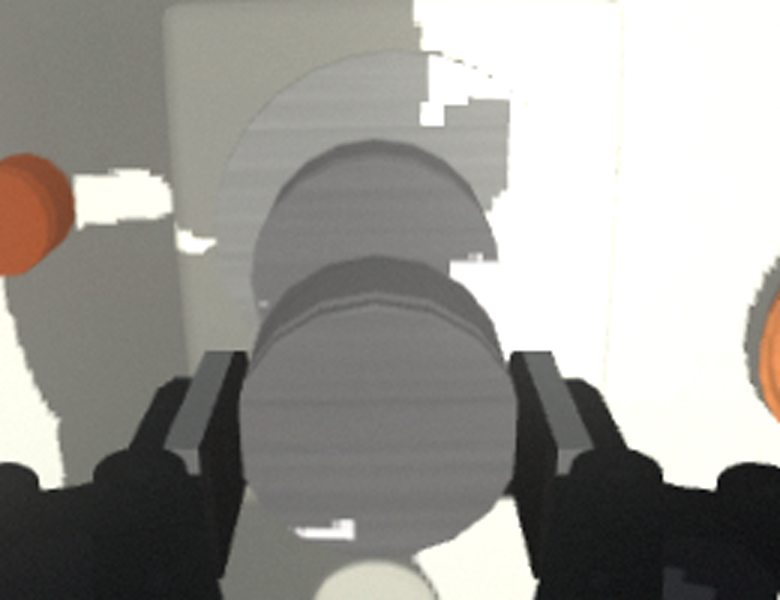

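{"method": "move_arm", "body": {
  "motion": [
    [[0,0.6,-0.7],[0,0,0],-1],
    [[0,1,-0.5],[0,0,0],-1],
    [[-0.15,1,0],[0,0,0],-1],
    [[-0.15,1,0],[0,0,0],-1],
    [[-0.15,1,0],[0,0,0],-1],
    [[-0.15,1,0],[0,0,0],-1],
    [[-0.15,1,0],[0,0,0],-1],
    [[-0.15,1,0],[0,0,0],-1],
    [[-0.15,1,0],[0,0,0],-1],
    [[-0.15,1,0],[0,0,0],-1],
    [[-0.15,1,0],[0,0,0],-1],
    [[-0.15,1,0],[0,0,0],-1]
  ]
}}

```text
time_s: 18.18
position: [0.4929, -0.0611, 0.1632]
tool_rot: [[1.0, 0.008, 0.009], [0.008, -1.0, 0.0], [0.009, -0.0, -1.0]]
ft_force: [0.4, 0.1, -4.0]
grip_width: 0.0447
```

{"method": "move_arm", "body": {
  "motion": [
    [[-0.15,1,0],[0,0,0],-1],
    [[-0.15,1,0],[0,0,0],-1],
    [[-0.15,1,0],[0,0,0],-1],
    [[-0.15,1,0],[0,0,0],-1],
    [[-0.15,1,0],[0,0,0],-1],
    [[-0.15,1,0],[0,0,0],-1],
    [[-0.15,1,0],[0,0,0],-1],
    [[-0.15,1,0],[0,0,0],-1],
    [[-0.15,1,0],[0,0,0],-1],
    [[-0.15,1,0],[0,0,0],-1],
    [[-0.15,1,0],[0,0,0],-1],
    [[-0.15,1,0],[0,0,0],-1]
  ]
}}

```text
time_s: 19.18
position: [0.4546, -0.3133, 0.1646]
tool_rot: [[1.0, 0.007, 0.012], [0.007, -1.0, -0.002], [0.012, 0.002, -1.0]]
ft_force: [0.3, -0.4, -3.3]
grip_width: 0.0447
```

Run:
```python
from h import *
go(.4425,-.3725,.1)
```

```text
t 19.18 pos [ 0.4546 -0.3133  0.1646] grip 0.0447 F [ 0.3 -0.4 -3.3]
shift units [-0.66  2.95  3.23] turn units [ 0.0009 -0.0058  0.0035]
```

{"method": "move_arm", "body": {
  "motion": [
    [[-0.2,0.8,0],[0.001,-0.006,0.003],-1],
    [[-0.2,0.7,0.5],[0,0,0],-1],
    [[-0.1,0.5,1],[0,0,0],-1],
    [[0,0.2,1],[0,0,0],-1],
    [[0,0,0.5],[0,0,0],-1],
    [[0,0,0],[0,0,0],-1]
  ]
}}

```text
time_s: 19.68
position: [0.4424, -0.3646, 0.1004]
tool_rot: [[1.0, -0.003, 0.002], [-0.003, -1.0, -0.003], [0.002, 0.003, -1.0]]
ft_force: [1.1, 0.8, -3.5]
grip_width: 0.0448
```

Run:
```python
from h import *
d=pic("w15.png",0,512,0,384,1.5,1.3);brown(d);go(.4425,-.3735,.045)
```

```text
[ 49. 120.] [ 0.5208 -0.1724] [43. 41.]
[270. 192.] [ 0.4463 -0.3748] [60. 71.]
t 19.73 pos [ 0.4426 -0.3647  0.1013] grip 0.0452 F [-0.3 -0.6 -4.1]
shift units [-0.01  0.43  2.81] turn units [ 0.0018 -0.0012 -0.0014]
```

View pics/w15.png

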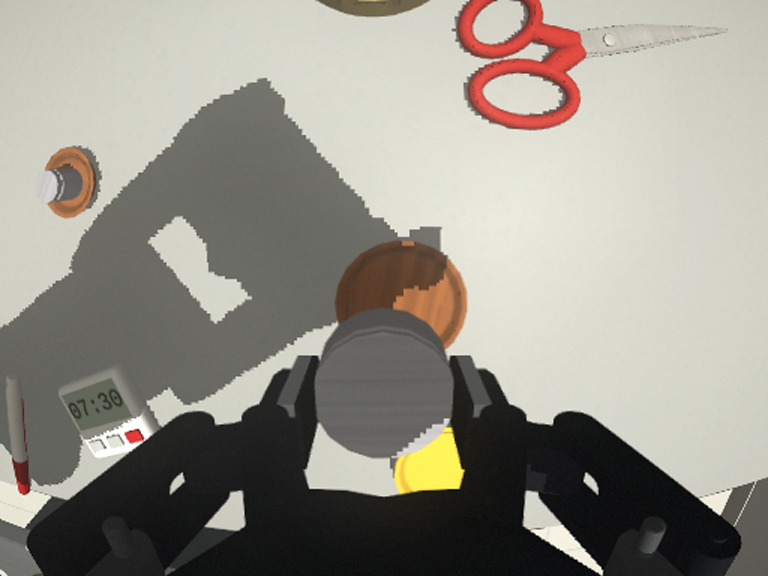

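{"method": "move_arm", "body": {
  "motion": [
    [[0,0.4,0.6],[0.002,-0.001,-0.001],-1],
    [[0,0.05,1],[0,0,0],-1],
    [[0,0,0.8],[0,0,0],-1],
    [[0,0,0.3],[0,0,0],-1],
    [[0,0,0],[0,0,0],-1]
  ]
}}

```text
time_s: 20.15
position: [0.4443, -0.3747, 0.0489]
tool_rot: [[1.0, 0.002, 0.005], [0.002, -1.0, -0.005], [0.005, 0.005, -1.0]]
ft_force: [0.8, 0.5, -3.0]
grip_width: 0.0449
```

Run:
```python
from h import *
d=pic("w16.png",130,390,150,330,3,1.3);go(.442,-.374,.0185)
```

```text
t 20.2 pos [ 0.4445 -0.3749  0.0496] grip 0.0449 F [ 0.2  0.2 -3.8]
shift units [-0.13 -0.05  1.55] turn units [ 0.0026 -0.0028  0.0007]
```

View pics/w16.png

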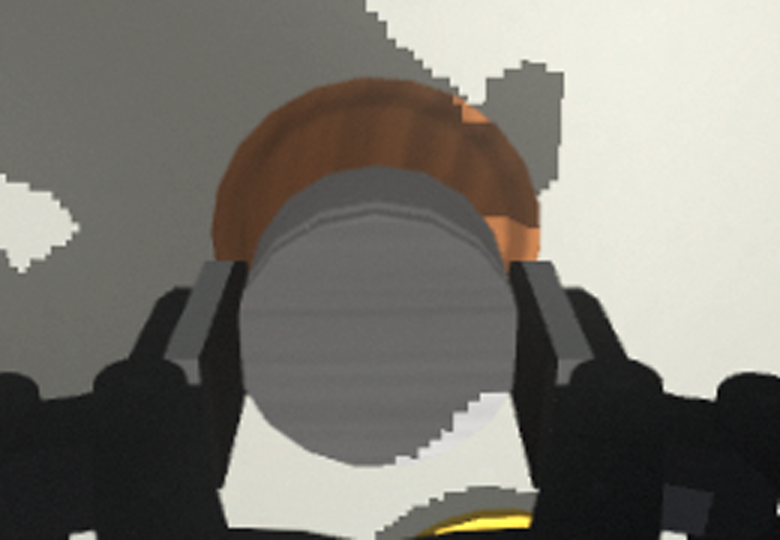

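{"method": "move_arm", "body": {
  "motion": [
    [[-0.1,-0.03,0.6],[0.002,-0.003,0.001],-1],
    [[0,0,0.5],[0,0,0],-1],
    [[0,0,0.25],[0,0,0],-1],
    [[0,0,0.12],[0,0,0],-1],
    [[0,0,0.05],[0,0,0],-1]
  ]
}}

```text
time_s: 20.62
position: [0.4437, -0.3752, 0.0196]
tool_rot: [[1.0, 0.0, 0.003], [0.0, -1.0, -0.005], [0.003, 0.005, -1.0]]
ft_force: [0.3, 0.6, -3.0]
grip_width: 0.0452
```

Run:
```python
from h import *
d=pic("w17.png",130,390,150,330,3,1.3);go(.442,-.374,.0175)
```

```text
t 20.67 pos [ 0.4436 -0.3752  0.0196] grip 0.0447 F [ 0.4  1.6 -3.7]
shift units [-0.08 -0.06  0.1 ] turn units [ 0.0025 -0.0012  0.    ]
```

View pics/w17.png

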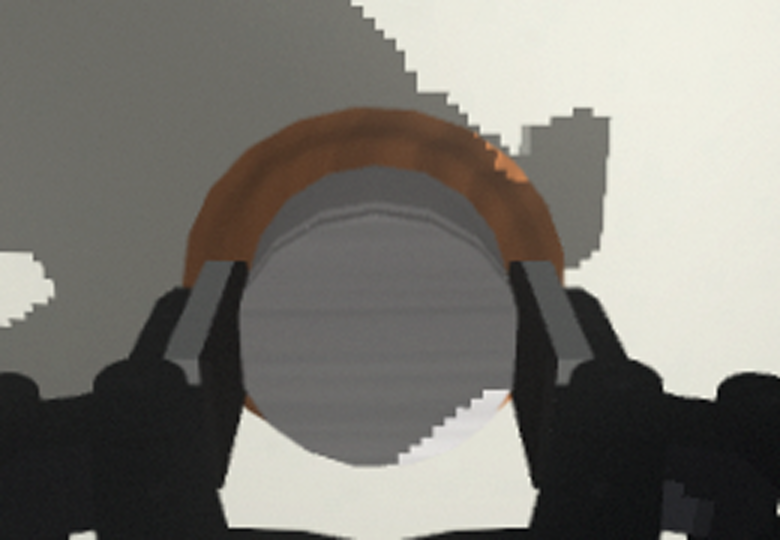

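{"method": "move_arm", "body": {
  "motion": [
    [[-0.1,-0.05,0.05],[0.002,-0.001,0],-1],
    [[0,0,0.05],[0,0,0],-1],
    [[0,0,0.04],[0,0,0],-1],
    [[0,0,0.03],[0,0,0],-1]
  ]
}}

```text
time_s: 21.0
position: [0.4418, -0.3744, 0.0168]
tool_rot: [[1.0, 0.0, 0.001], [0.0, -1.0, -0.002], [0.001, 0.002, -1.0]]
ft_force: [-0.3, 1.6, 2.4]
grip_width: 0.0452
```

{"method": "move_arm", "body": {
  "motion": [
    [[0,0,0],[0,0,0],0.3],
    [[0,0,0],[0,0,0],0.5],
    [[0,0,0],[0,0,0],0.6],
    [[0,0,-0.5],[0,0,0],0.6],
    [[0,0,-1],[0,0,0],0.6],
    [[0,0,-1],[0,0,0],1],
    [[0,0,-1],[0,0,0],1],
    [[0,0,-1],[0,0,0],1],
    [[0,-0.5,-1],[0,0,0],1]
  ]
}}

```text
time_s: 21.75
position: [0.4412, -0.365, 0.1333]
tool_rot: [[1.0, -0.001, 0.001], [-0.001, -1.0, -0.002], [0.001, 0.002, -1.0]]
ft_force: [0.3, -0.6, -0.2]
grip_width: 0.0853
```

Run:
```python
from h import *
d=pic("w18.png",0,512,0,384,1.5,1.3);go(.52,.1765,.14)
```

```text
t 21.8 pos [ 0.4424 -0.3639  0.1376] grip 0.0856 F [1.7 1.2 2.6]
shift units [  3.89 -27.02  -0.26] turn units [ 0.0028 -0.0023  0.0001]
```

View pics/w18.png

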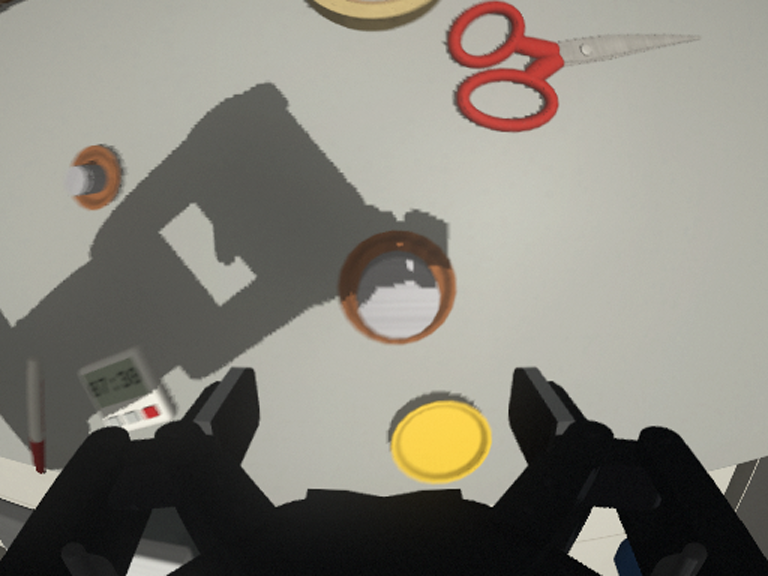

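weight_48 is in its dish at (398,290). Next is weight_62.

{"method": "move_arm", "body": {
  "motion": [
    [[0.15,-1,0],[0.002,-0.002,0],1],
    [[0.15,-1,0],[0,0,0],1],
    [[0.15,-1,0],[0,0,0],1],
    [[0.15,-1,0],[0,0,0],1],
    [[0.15,-1,0],[0,0,0],1],
    [[0.15,-1,0],[0,0,0],1],
    [[0.15,-1,0],[0,0,0],1],
    [[0.15,-1,0],[0,0,0],1],
    [[0.15,-1,0],[0,0,0],1],
    [[0.15,-1,0],[0,0,0],1],
    [[0.15,-1,0],[0,0,0],1],
    [[0.15,-1,0],[0,0,0],1]
  ]
}}

```text
time_s: 22.8
position: [0.4809, -0.1175, 0.1493]
tool_rot: [[1.0, -0.004, 0.017], [-0.004, -1.0, -0.017], [0.017, 0.017, -1.0]]
ft_force: [0.0, 0.4, -0.8]
grip_width: 0.0859
```

{"method": "move_arm", "body": {
  "motion": [
    [[0.15,-1,0],[0,0,0],1],
    [[0.15,-1,0],[0,0,0],1],
    [[0.15,-1,0],[0,0,0],1],
    [[0.15,-1,0],[0,0,0],1],
    [[0.15,-1,0],[0,0,0],1],
    [[0.15,-1,0],[0,0,0],1],
    [[0.15,-1,0],[0,0,0],1],
    [[0.15,-1,0],[0,0,0],1],
    [[0.15,-1,0],[0,0,0],1],
    [[0.15,-1,0],[0,0,0],1],
    [[0.15,-1,0],[0,0,0],1],
    [[0.15,-1,0],[0,0,0],1]
  ]
}}

```text
time_s: 23.8
position: [0.5193, 0.1352, 0.1567]
tool_rot: [[0.999, -0.004, 0.033], [-0.003, -1.0, -0.02], [0.033, 0.02, -0.999]]
ft_force: [-0.2, 0.1, -0.4]
grip_width: 0.0854
```

Run:
```python
from h import *
go(.52,.1765,.13)
```

```text
t 23.8 pos [0.5193 0.1352 0.1567] grip 0.0854 F [-0.2  0.1 -0.4]
shift units [-0.01 -2.09  1.29] turn units [ 0.0097 -0.0157 -0.0016]
```

{"method": "move_arm", "body": {
  "motion": [
    [[0,-0.8,0],[0.01,-0.016,-0.002],1],
    [[0,-0.6,0.3],[0,0,0],1],
    [[0,0,0.3],[0,0,0],1],
    [[0,0,0],[0,0,0],1]
  ]
}}

```text
time_s: 24.13
position: [0.5194, 0.1684, 0.1472]
tool_rot: [[1.0, 0.006, 0.003], [0.006, -1.0, 0.002], [0.003, -0.002, -1.0]]
ft_force: [-0.1, -0.3, -0.5]
grip_width: 0.0855
```

Run:
```python
from h import *
d=pic("w19.png",150,360,130,290,3.7,1.6);go(.52,.1765,.05)
```

```text
t 24.18 pos [0.5195 0.1682 0.1477] grip 0.0853 F [ 0.1  0.2 -0.1]
shift units [ 0.01 -0.4   4.89] turn units [-0.0012 -0.0018  0.0029]
```

View pics/w19.png

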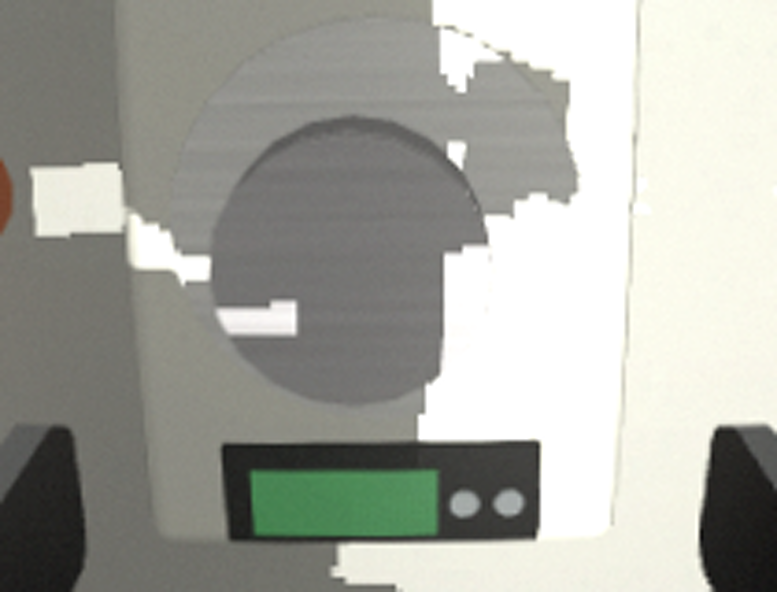

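Run:
```python
from h import *
d=imaging.get_image("wrist");p=onz(d,244.2,202.6,.064,True);print(p); go(p[0],p[1],.050)
```

```text
[0.52128714 0.17716224 0.064     ]
t 24.23 pos [0.5197 0.1679 0.1479] grip 0.0852 F [ 0.6 -0.9  0.6]
shift units [ 0.06 -0.45  4.9 ] turn units [-0.0012 -0.002   0.0025]
```

{"method": "move_arm", "body": {
  "motion": [
    [[0.06,-0.42,0.5],[-0.001,-0.002,0.002],1],
    [[0,0,1],[0,0,0],1],
    [[0,0,0.9],[0,0,0],1],
    [[0,0,0.3],[0,0,0],1],
    [[0,0,0],[0,0,0],1]
  ]
}}

```text
time_s: 24.65
position: [0.5223, 0.1751, 0.0926]
tool_rot: [[1.0, -0.004, 0.003], [-0.004, -1.0, 0.0], [0.003, -0.0, -1.0]]
ft_force: [0.7, -0.9, -0.5]
grip_width: 0.0853
```

Run:
```python
from h import *
d=pic("w20.png",130,390,150,330,3,1.4);go(.5213,.1772,.047)
```

```text
t 24.7 pos [0.5224 0.1751 0.0931] grip 0.0855 F [0.5 0.  0. ]
shift units [-0.07 -0.1   2.3 ] turn units [-0.     -0.0019 -0.002 ]
```

View pics/w20.png

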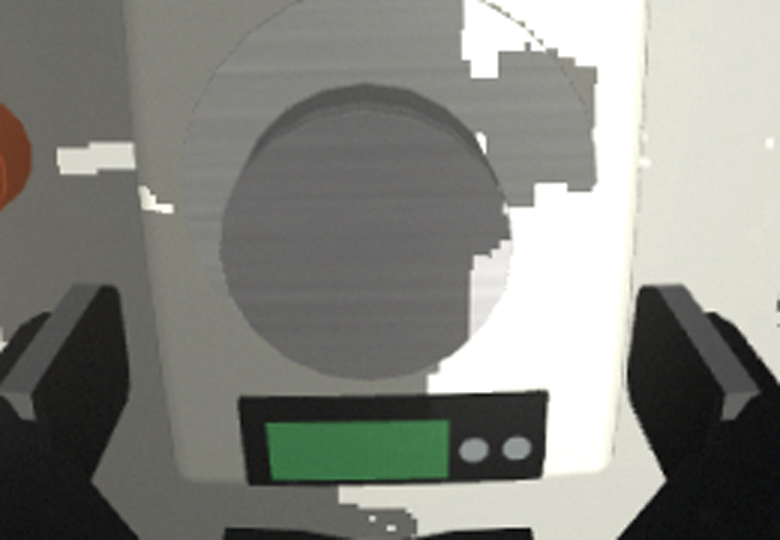

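{"method": "move_arm", "body": {
  "motion": [
    [[-0.05,-0.1,0.8],[0,-0.002,-0.002],1],
    [[0,0,0.8],[0,0,0],1],
    [[0,0,0.5],[0,0,0],1],
    [[0,0,0.15],[0,0,0],1],
    [[0,0,0],[0,0,0],0.8]
  ]
}}

```text
time_s: 25.12
position: [0.5243, 0.1771, 0.0505]
tool_rot: [[1.0, -0.001, 0.007], [-0.001, -1.0, 0.001], [0.007, -0.001, -1.0]]
ft_force: [-0.5, 0.8, -0.4]
grip_width: 0.0772
```

Run:
```python
from h import *
d=pic("w21.png",100,420,150,330,2.4,1.4);go(.5213,.1772,.047)
```

```text
t 25.17 pos [0.5245 0.1771 0.0509] grip 0.0768 F [-0.3  0.4  0.2]
shift units [-0.16 -0.    0.19] turn units [-0.0004 -0.0036 -0.0007]
```

View pics/w21.png

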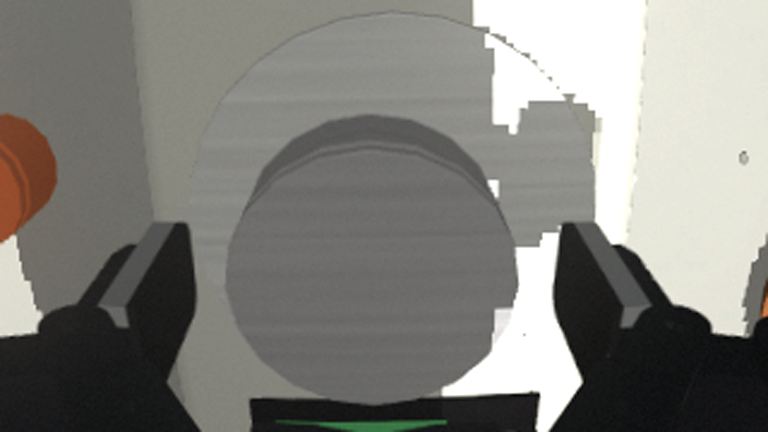

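{"method": "move_arm", "body": {
  "motion": [
    [[-0.15,0,0.18],[0,-0.003,0],0.7],
    [[0,0,0],[0,0,0],0.6],
    [[0,0,0],[0,0,0],-1],
    [[0,0,0],[0,0,0],-1],
    [[0,0,0],[0,0,0],-1],
    [[0,0,0],[0,0,0],-1]
  ],
  "squeeze": 110
}}

```text
time_s: 25.67
position: [0.522, 0.1775, 0.0504]
tool_rot: [[1.0, -0.002, 0.004], [-0.002, -1.0, 0.002], [0.004, -0.002, -1.0]]
ft_force: [0.8, -1.0, -2.5]
grip_width: 0.058
```

{"method": "move_arm", "body": {
  "motion": [
    [[0,0,-0.2],[0,0,0],-1],
    [[0,0,-0.3],[0,0,0],-1],
    [[0,0,-0.6],[0,0,0],-1],
    [[0,0,-0.8],[0,0,0],-1]
  ]
}}

```text
time_s: 26.0
position: [0.519, 0.177, 0.086]
tool_rot: [[1.0, -0.002, -0.006], [-0.002, -1.0, 0.001], [-0.006, -0.001, -1.0]]
ft_force: [-1.2, -0.3, -6.4]
grip_width: 0.0576
```

Run:
```python
from h import *
d=pic("w22.png",100,420,120,330,2.4,1.4);go(.478,.004,.11)
```

```text
t 26.05 pos [0.5206 0.1773 0.0895] grip 0.0571 F [ 1.6  0.6 -2.2]
shift units [-2.12  8.67 -1.04] turn units [-0.0006  0.0003 -0.0008]
```

View pics/w22.png

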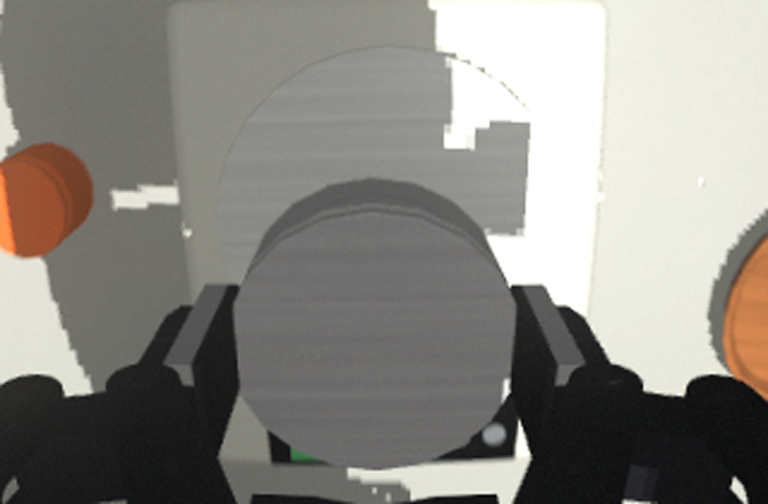

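{"method": "move_arm", "body": {
  "motion": [
    [[0,0.3,-0.6],[0,0,0],-1],
    [[-0.2,1,-0.3],[0,0,0],-1],
    [[-0.3,1,0],[0,0,0],-1],
    [[-0.3,1,0],[0,0,0],-1],
    [[-0.3,1,0],[0,0,0],-1],
    [[-0.3,1,0],[0,0,0],-1],
    [[-0.3,1,0],[0,0,0],-1],
    [[-0.2,0.9,0],[0,0,0],-1],
    [[0,0.6,0],[0,0,0],-1],
    [[0,0,0.3],[0,0,0],-1],
    [[0,0,0],[0,0,0],-1]
  ]
}}

```text
time_s: 26.97
position: [0.4801, 0.0154, 0.1021]
tool_rot: [[1.0, 0.0, 0.003], [0.0, -1.0, 0.001], [0.003, -0.001, -1.0]]
ft_force: [-1.0, 0.9, -7.3]
grip_width: 0.0576
```

Run:
```python
from h import *
d=pic("w23.png",0,512,0,384,1.5,1.3);brown(d);go(.478,.0035,.045)
```

```text
[450. 158.] [ 0.5207 -0.1678] [43. 43.]
[  5. 161.] [0.5246 0.2768] [33. 27.]
[275. 184.] [0.4868 0.0037] [67. 85.]
t 27.02 pos [0.4805 0.0155 0.1026] grip 0.0575 F [ 0.  -0.4 -5.8]
shift units [-0.14  0.6   2.88] turn units [-0.0005 -0.0018  0.0004]
```

View pics/w23.png

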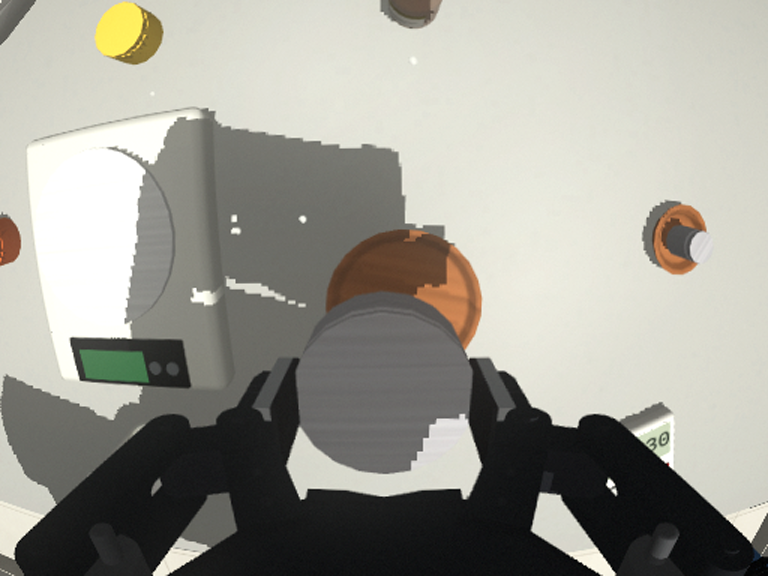

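{"method": "move_arm", "body": {
  "motion": [
    [[-0.12,0.55,0.6],[0,-0.002,0],-1],
    [[0,0.05,1],[0,0,0],-1],
    [[0,0,0.8],[0,0,0],-1],
    [[0,0,0.5],[0,0,0],-1],
    [[0,0,0.2],[0,0,0],-1],
    [[0,0,0],[0,0,0],-1]
  ]
}}

```text
time_s: 27.52
position: [0.48, 0.0073, 0.0389]
tool_rot: [[1.0, 0.006, 0.003], [0.006, -1.0, 0.001], [0.003, -0.001, -1.0]]
ft_force: [-0.1, -1.0, -6.3]
grip_width: 0.0577
```

Run:
```python
from h import *
d=pic("w24.png",100,420,120,330,2.4,1.3);go(.478,.0035,.019)
```

```text
t 27.57 pos [0.4802 0.0073 0.0394] grip 0.0574 F [ 0.  -0.6 -6.5]
shift units [-0.11  0.19  1.02] turn units [-0.0006 -0.0019  0.0029]
```

View pics/w24.png

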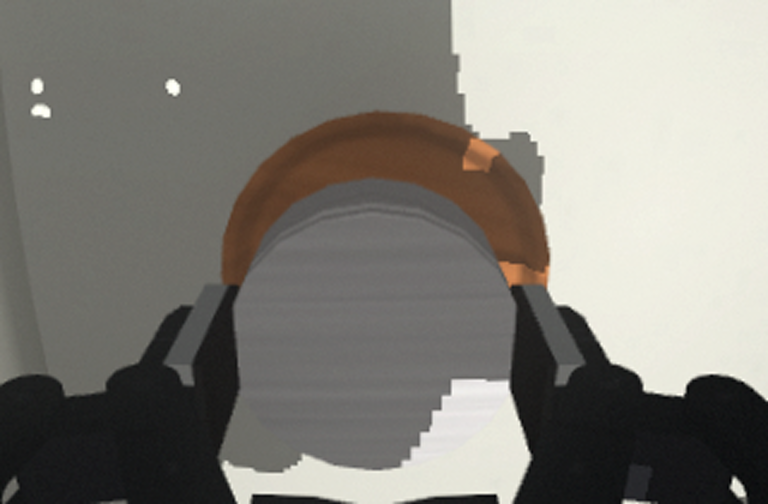

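{"method": "move_arm", "body": {
  "motion": [
    [[-0.12,0.18,0.3],[-0.001,-0.002,0.003],-1],
    [[0,0,0.3],[0,0,0],-1],
    [[0,0,0.2],[0,0,0],-1],
    [[0,0,0.1],[0,0,0],-1],
    [[0,0,0],[0,0,0],-1]
  ]
}}

```text
time_s: 27.98
position: [0.4791, 0.0038, 0.0216]
tool_rot: [[1.0, 0.0, 0.004], [0.0, -1.0, -0.002], [0.004, 0.002, -1.0]]
ft_force: [-0.6, -0.2, -7.0]
grip_width: 0.0574
```

Run:
```python
from h import *
d=pic("w25.png",100,420,120,330,2.4,1.3);go(.478,.0035,.0175)
```

```text
t 28.03 pos [0.4791 0.0038 0.0218] grip 0.0574 F [-0.2 -0.4 -7. ]
shift units [-0.06  0.01  0.21] turn units [ 0.0011 -0.0019  0.0002]
```

View pics/w25.png

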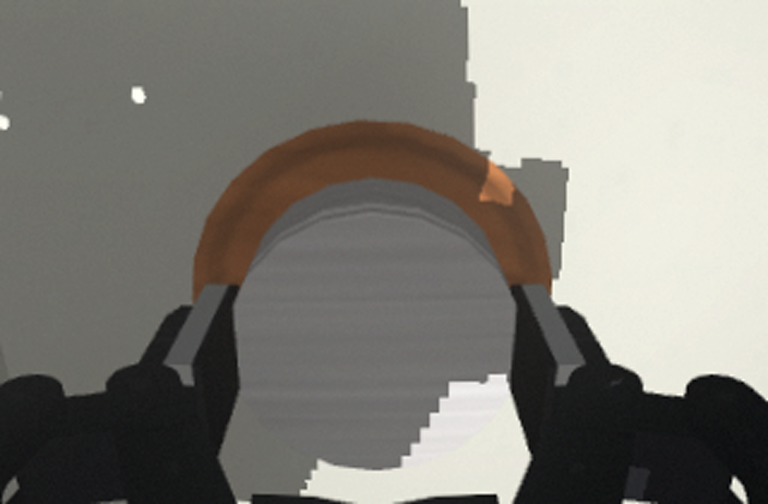

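{"method": "move_arm", "body": {
  "motion": [
    [[-0.08,0,0.08],[0.001,-0.002,0],-1],
    [[0,0,0.07],[0,0,0],-1],
    [[0,0,0.05],[0,0,0],-1],
    [[0,0,0.04],[0,0,0],-1]
  ]
}}

```text
time_s: 28.37
position: [0.4779, 0.0037, 0.0183]
tool_rot: [[1.0, 0.0, 0.001], [0.0, -1.0, -0.0], [0.001, 0.0, -1.0]]
ft_force: [-5.9, -0.3, 15.6]
grip_width: 0.0573
```

{"method": "move_arm", "body": {
  "motion": [
    [[0,0,0],[0,0,0],0.5],
    [[0,0,0],[0,0,0],0.7],
    [[0,0,0],[0,0,0],0.8],
    [[0,0,-0.3],[0,0,0],0.9],
    [[0,0,-0.7],[0,0,0],0.9],
    [[0,0,-1],[0,0,0],1],
    [[0,0,-1],[0,0,0],1],
    [[0,0,-1],[0,0,0],1],
    [[0,0,-1],[0,0,0],1]
  ]
}}

```text
time_s: 29.12
position: [0.4777, 0.0036, 0.1231]
tool_rot: [[1.0, -0.0, 0.001], [-0.0, -1.0, -0.0], [0.001, 0.0, -1.0]]
ft_force: [-0.9, -0.2, 0.0]
grip_width: 0.0855
```

{"method": "move_arm", "body": {
  "motion": [
    [[-0.5,0,-1],[0,0,0],1],
    [[-1,0,-1],[0,0,0],1],
    [[-1,0,-1],[0,0,0],1],
    [[-0.5,0,-1],[0,0,0],1],
    [[0,0,0],[0,0,0],1],
    [[0,0,0],[0,0,0],1]
  ]
}}

```text
time_s: 29.62
position: [0.4166, 0.0034, 0.2138]
tool_rot: [[1.0, 0.0, 0.014], [0.0, -1.0, -0.004], [0.014, 0.004, -1.0]]
ft_force: [-0.0, -0.2, -0.0]
grip_width: 0.0856
```

Run:
```python
from h import *
d=pic("w26.png",0,512,0,384,1.5,1.3);brown(d);go(.478,.0035,.2)
t=imaging.get_image("top");cv2.imwrite("pics/t2.png",cv2.resize(t["img"][140:270,120:390],None,fx=2.9,fy=2.9,interpolation=cv2.INTER_CUBIC))
t=imaging.get_image("scene");cv2.imwrite("pics/s2.png",cv2.resize(t["img"][150:320,120:400],None,fx=2.8,fy=2.8,interpolation=cv2.INTER_CUBIC))
```

```text
[392.  96.] [ 0.5205 -0.1691] [43. 43.]
[269. 109.] [ 0.4829 -0.0048] [73. 68.]
[ 44. 104.] [0.5253 0.2944] [36. 53.]
[232. 141.] [0.4649 0.0202] [59. 51.]
[ 20. 154.] [0.4602 0.3562] [57. 51.]
[495. 164.] [ 0.4411 -0.3678] [71. 59.]
t 29.67 pos [0.4168 0.0034 0.2137] grip 0.0853 F [1.  0.4 0.3]
shift units [ 3.05 -0.01  0.73] turn units [ 0.0019 -0.007   0.0002]
```

View pics/w26.png

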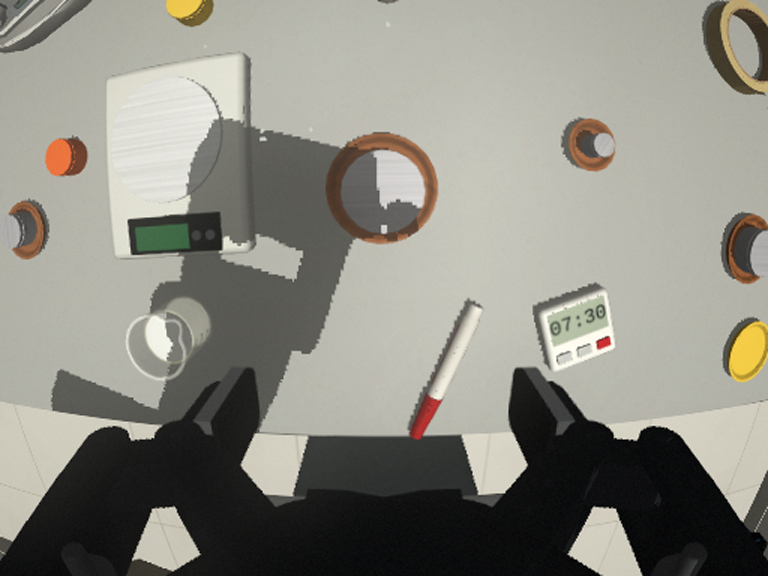

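View pics/t2.png

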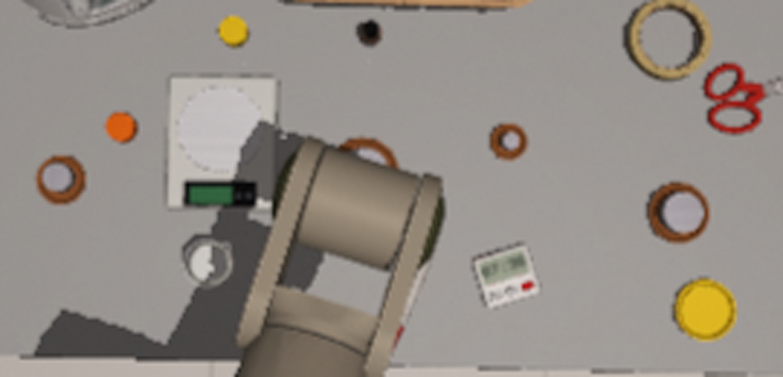

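View pics/s2.png

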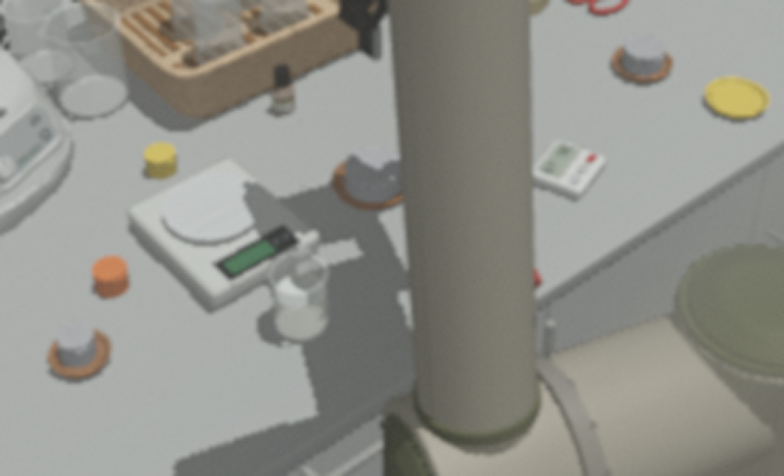

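Run:
```python
from h import *
t=imaging.get_image("top")
print(onz(t,120+685/2.9-.35,140+213/2.9-.35,.032),onz(t,120+678/2.9-.35,140+212/2.9-.35,.011))
cv2.imwrite("pics/z.png",cv2.resize(t["img"][190:235,330:380],None,fx=12,fy=12,interpolation=cv2.INTER_CUBIC))
```

```text
[ 0.44006991 -0.3739886   0.032     ] [ 0.44211001 -0.37070772  0.011     ]
```

View pics/z.png

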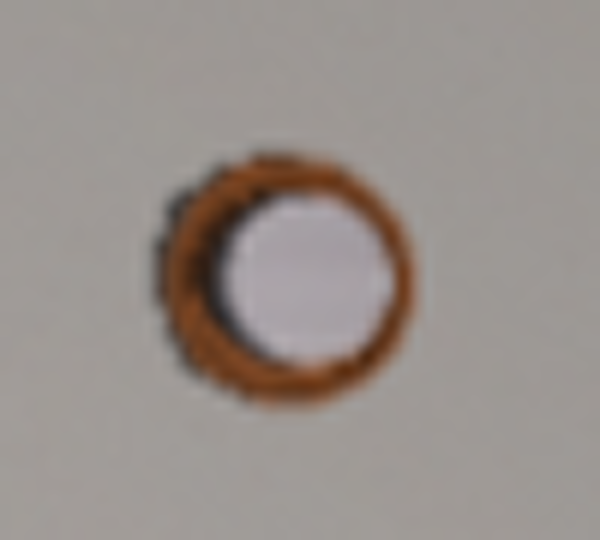

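```bash
python3 -c "
from rig import job; print(job.close_job())"
```

```text
the job is handed in; nothing more can be done
None
```

I moved all four steel weights off the balance, from the top of the stack down, each into the dish of its own size. I handed the job in at about 30 s of the 128 s allowed.

- **Placement:** Each weight was lowered until it touched the dish floor, at about 2 to 16 N, and then released.
- **Final pictures:** The wrist, top and scene views show the pan empty and each weight upright in its own dish. The beaker is still standing in its place, and the look-alikes were not touched. The gripper was clear of everything.
- **Forces:** No reading went above about 16 N.

Two checks disagreed or were off:

- **Camera disagreement:** The top and wrist cameras differed by about 3 mm in y. I mostly used the wrist camera, because it matched where the jaws actually closed on the weights.
- **weight_48 off centre:** A rough top-camera check puts it about 4 mm off the centre of its dish. That is within the 6 mm of play, so it should still lie flat on the floor.

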